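# Load the grinding bay, shut its spark gate and set the extraction sliders

### The job

Slide the spark gate of the grinding bay fully open, push every channel bracket along the table top into the bay without lifting it off the table, then slide the gate fully shut behind them. Also slide the grip of each of the two extraction sliders so that it stands level with its own pointer. Leave the spray can, flap disc and clamp undisturbed.

Things in the scene. Friction and masses are not known exactly. Their poses are not given: they have to be found in the camera images.
- bay: Grinding bay: fixed low steel tray, open at the top and towards the robot (-x). Origin: middle of the open side, table height; x into the bay, y left along the open side. Inside y -125 to 125 mm, x 0 to 130 mm; the table is its floor; walls 6 mm thick, 45 mm high. The gate runs in plane x = 0; guide bars (x -12 to 12 mm, 22 mm high) from y = 140 to 385 mm hold it when parked.
- gate (a joint): Spark gate, a 6 mm thick, 262 mm wide, 42 mm high aluminium plate sliding along the bay's y across its open side: 0 = fully shut, 0.25 m = fully open (parked left, +y), both at end stops. Stiff, about 3 N.
- gate_grip (a point): Middle of the black upright grip on top of the gate, 64 mm above the table. The grip is 26 mm (bay x) by 20 mm (bay y), from 42 to 84 mm above the table, at bay y = -70 mm when shut, 180 mm when open. Axes as the bay's.
- damper1_base: Housing of the nearer of the two extraction sliders (as seen from the robot), fixed on the table: a grey bar 40 mm (its x) by 170 mm (its y) by 14 mm high, the track running along its y. Origin: centre of the underside.
- damper1 (a joint): The nearer extraction slider: how far its black grip has slid along the housing's +y, 0 to 0.12 m; at value v the grip's centre is at y = v - 60 mm of the housing. It stays where it is left (about 2.5 N to move).
- damper1_top (a point): Centre of the top of the nearer extraction slider's black grip, 54.5 mm above the table. The grip is 28 mm (housing x) by 20 mm (housing y) by 40 mm high.
- pointer1: Fixed dark steel pointer with a 5 mm white ridge on top, on the table beside the nearer slider's housing, on its robot side: 22 mm deep, 20 mm wide, 18 mm high. Origin: underside, on its middle line. Axes as the housing's. The ridge points along x at the track; the slider is set when the grip's centre is level with the ridge (same y in the housing's axes).
- damper2_base: Housing of the farther of the two extraction sliders (as seen from the robot), fixed on the table: a grey bar 40 mm (its x) by 170 mm (its y) by 14 mm high, the track running along its y. Origin: centre of the underside.
- damper2 (a joint): The farther extraction slider: how far its black grip has slid along the housing's +y, 0 to 0.12 m; at value v the grip's centre is at y = v - 60 mm of the housing. It stays where it is left (about 2.5 N to move).
- damper2_top (a point): Centre of the top of the farther extraction slider's black grip, 54.5 mm above the table. The grip is 28 mm (housing x) by 20 mm (housing y) by 40 mm high.
- pointer2: Fixed dark steel pointer with a 5 mm white ridge on top, on the table beside the farther slider's housing, on its robot side: 22 mm deep, 20 mm wide, 18 mm high. Origin: underside, on its middle line. Axes as the housing's. The ridge points along x at the track; the slider is set when the grip's centre is level with the ridge (same y in the housing's axes).
- bracket1: A folded steel channel bracket (all alike; may be absent): 90 mm long (its x), 46 mm wide (its y), 40 mm high, 0.4 kg; 4 mm floor, two 4 mm side flanges along its length and a 4 mm end plate at its -x end, open on top and at +x. Origin: centre of the underside. Starts in front of the bay, end plate roughly towards the robot.
- bracket2: A second folded steel channel bracket (all alike; may be absent): 90 mm long (its x), 46 mm wide (its y), 40 mm high, 0.4 kg; 4 mm floor, two 4 mm side flanges along its length and a 4 mm end plate at its -x end, open on top and at +x. Origin: centre of the underside. Starts in front of the bay, end plate roughly towards the robot.
- bracket3: A third folded steel channel bracket (all alike; may be absent): 90 mm long (its x), 46 mm wide (its y), 40 mm high, 0.4 kg; 4 mm floor, two 4 mm side flanges along its length and a 4 mm end plate at its -x end, open on top and at +x. Origin: centre of the underside. Starts in front of the bay, end plate roughly towards the robot.
- spray_can: Bystander: aluminium spray can, 60 mm diameter, 170 mm high, upright. Origin: centre of the underside.
- flap_disc: Bystander: dark grinding flap disc lying flat, 114 mm diameter, 14 mm thick. Origin: centre of the underside.
- clamp: Bystander: yellow C-clamp lying flat, about 85 by 170 mm, 14 mm thick. Origin: under the middle of its back bar.
Things that resemble listed ones, but are neither listed nor needed, are in the scene too. Leave any turquoise or yellow look-alike of the damper1_base alone.

How it is judged (in metres and radians):
On the way, in this order (a step that is already met when the one before it is completed fails the run):
1. the gate is slid fully open (value of joint gate above 0.235 m), for 0.2 s.
2. every bracket is inside the bay (x of bracket1 in the frame of bay between 0.02 and 0.115 m and y of bracket1 in the frame of bay between -0.108 and 0.108 m and x of bracket2 in the frame of bay between 0.02 and 0.115 m and y of bracket2 in the frame of bay between -0.108 and 0.108 m and x of bracket3 in the frame of bay between 0.02 and 0.115 m and y of bracket3 in the frame of bay between -0.108 and 0.108 m), for 0.2 s.
3. the gate is slid fully shut (value of joint gate below 0.008 m), for 0.2 s.
At the end, for the whole second after the job is handed in: Every bracket present lies at rest inside the bay (its centre 20 to 115 mm behind the gate's plane and within 108 mm of the bay's middle line), the gate is shut to within 8 mm of its end stop, and the middle of each extraction slider's grip is within 4 mm of level with its pointer (all of step 2 and linear speed of each of bracket1, bracket2, bracket3 below 0.02 m/s and value of joint gate below 0.008 m and y of damper1_top in the frame of pointer1 between -0.004 and 0.004 m and y of damper2_top in the frame of pointer2 between -0.004 and 0.004 m); the robot touches nothing.
It fails at once if a bracket is lifted more than 25 mm off the table or tipped over (height (world z) of any of bracket1, bracket2, bracket3 above 0.025 m or angle between any of bracket1, bracket2, bracket3's own z axis and vertical above 0.6 rad).
It fails at once if the spray can, flap disc or clamp is shifted by more than 30 mm or the can is tipped (distance of any of spray_can, flap_disc, clamp from where it was at the start of the episode above 0.03 m or angle between spray_can's own z axis and vertical above 0.5 rad).
Of bracket1, bracket2, bracket3 only 2 to 3 are there at a start; the rules pass over those that are not, and their reading is None.
At some moment in a run one of bracket1, bracket2, bracket3 may be knocked a few centimetres aside while the robot is not near it.
Once in a run the grip may slacken for a moment while it holds something.
It also fails if it takes over 210 s, if anything falls off the work surface, if the arm or the gripper's body presses on something with over 40 N, if the wrist force passes 120 N, or if a joint passes its speed limit or range.

### The arm

A 6-joint arm with a two-finger parallel gripper is mounted at the origin on the work surface. World frame = base frame: x ahead of the robot, y to its left, z up, the work surface at z = 0. Lengths are in mm, angles in degrees, forces in N, time in s.
With the tool pointing down it reaches from about 300 to 850 mm from the base axis. Payload 4.2 kg.
Tool frame: the origin (TCP) lies at the very end of the fingers, on their centre line; the grasp point (between the pads) lies 19 mm behind it; x points along the fingers, y is the direction in which the jaws open and shut, and the axes are right-handed (so a half turn about x gives the same grasp; the last joint's range is limited). The gripper opens to 91 mm and grips with 3 to 60 N. Pads are 32 mm wide; open, the fingers measure 118 mm over their backs; the gripper's body (76 mm by 178 mm) begins 60 mm behind the grasp point.
Start: joints at [66.52, 18.312, 89.639, -0, 72.044, -1.146], TCP at [218.506, 531.882, 213.976] pointing down, gripper open.
Joint ranges: [-177.97, 177.97], [-48.28, 115.42], [12.27, 149.76], [-77.06, 257.06], [2.81, 150.46], [-146.56, 146.56]. Speed limits (degrees/s): [147.25, 147.25, 180, 180, 180, 180].

### API

Orientations are given as [roll, pitch, yaw] about the fixed x, y, z axes, in that order (R = Rz(yaw) Ry(pitch) Rx(roll)).
In Python, from workcell import sensors, grab_frame, job_done, finder gives the robot as it stands.
- The arm moves only by the tool play_rows, never from a script. Its argument "motion" is a list of rows, each a list of 5 numbers: the shift along the world's x, y, z in m, then the turn about the world's z in rad, then the opening, from 0 (shut) to 1 (fully open). In form: [[tx, ty, tz, roll, fingers], ...]. A call has exactly 8 rows; each row is the pose to reach, as a shift and turn from the pose commanded when the call began; what a row does not reach only later rows make up. A row lasts 1/12 s, in which the tool goes at most 41.7 mm and 7.16 degrees, less where a joint would pass 70% of its speed; a pose out of reach is approached as far as the arm can. A call with a gripper value outside its range is refused whole. The fingers move at their own pace and stop on an object; "squeeze" is the grip in N (left out, the last holds). Time passes only in rows, so rows that repeat a pose let the fingers close, or fill a call up. It gives the time, the measured TCP pose, the force and the opening at its end, in the units of the state.
- sensors.state(): the state, without advancing time (a new reading comes with each control period).
- grab_frame(name): name is "scene" or "top" or "wrist"; returns a dict with "img" (400x640x3 uint8, blue, green, red), "fx", "fy", "cx", "cy" (pixels), "rvec" (rotation vector, rad) and "tvec" (3), from world to camera coordinates, as OpenCV has them; the wrist camera has in their place "tool_from_camera" (4x4, takes a point from camera to tool coordinates, whose origin is the TCP and whose axes are the tool frame's). Camera axes: x right, y down, z forward; pixel columns grow to the right and rows downward; lengths in mm; the calibration is good to about 2 mm. A picture is of the moment at which its call begins: read the wrist's pose just before it. There is no depth.
- job_done(): hands the job in, once; it reports no verdict.
Trained networks look in a picture, given as the dict that the camera call returned (one of the last four; its "shot" number tells which), for a name from the list of things; names that differ only in an ending like _2 or _b are one class to them, and where a whole thing is asked for, a point or a joint stands for the part that bears it (a point fixed in the world has none). Each returns a list of dicts, best first, with "conf" (0 to 1); they miss things now and then, are a little off and sometimes report something else, mostly with a low value. They report only what shows in the picture. A call takes as long as a camera call. They do not tell look-alikes from the thing itself.
- finder.spot_in(picture, label): "point" ([column, row] in pixels, amid what is visible of it).
- finder.spot_point(picture, label): "point" ([column, row] in pixels: a listed point, or the origin of a listed thing).
The state is a dict: "time_s": time; "qpos": joint angles; "qvel": joint speeds; "effort": joint torques, N m; "ee_pos": TCP position; "ee_rot": TCP orientation; "force": force on the tool from outside, world axes, zero at the start; "torque": the same for the moment, N m; "gripper_width": finger opening in mm.
Only numpy, scipy, OpenCV 4.12 (cv2) and the standard library are available. Lean on these libraries where they do the work, as an engineer would, in place of code of your own. Each camera call takes 0.05 s, during which the arm holds its last target.

## Working session

There is one attempt and no reset: what is moved stays moved. The work goes in short steps, Python scripts to look and compute and a tool call to move; the robot and the scene stay as the last step left them, time stands still between calls to the robot, and variables do not carry over. Pictures are saved under pics/ and viewed, and the job is handed in when it is done.

Besides the shell and the picture viewer there is one more tool, called after "Call:" as name(argument=value, ...), one argument or row to a line, values as JSON. play_rows: Moves the arm, as the interface text tells. Its arguments: {"type":"object","properties":{"motion":{"type":"array","items":{"type":"array","items":{"type":"number"}}},"squeeze":{"type":"number"}},"required":["motion"]}

```bash
ls; mkdir -p pics; cat > h.py <<'E'
import numpy as np, cv2
from workcell import sensors, grab_frame, job_done, finder
def cam(p):
    R=cv2.Rodrigues(np.array(p['rvec'],float))[0]; t=np.array(p['tvec'],float).ravel(); return R,t
def ray(p,uv):
    R,t=cam(p); d=np.array([(uv[0]-p['cx'])/p['fx'],(uv[1]-p['cy'])/p['fy'],1.0])
    return -R.T@t, R.T@d
def onz(p,uv,z):
    o,d=ray(p,uv); return (o+d*(z-o[2])/d[2])
def proj(p,X):
    R,t=cam(p); c=R@np.array(X,float)+t; return np.array([p['fx']*c[0]/c[2]+p['cx'],p['fy']*c[1]/c[2]+p['cy']])
def tri(p1,u1,p2,u2):
    o1,d1=ray(p1,u1);o2,d2=ray(p2,u2);d1/=np.linalg.norm(d1);d2/=np.linalg.norm(d2)
    A=np.stack([d1,-d2],1);s=np.linalg.lstsq(A,o2-o1,rcond=None)[0]
    a=o1+s[0]*d1;b=o2+s[1]*d2;return (a+b)/2,np.linalg.norm(a-b)
E
python3 - <<'E'
from h import *
s=sensors.state();print(s['time_s'],s['ee_pos'],s['ee_rot'],s['gripper_width'])
for n in('scene','top'):
    p=grab_frame(n);cv2.imwrite(f'pics/{n}0.png',p['img']);R,t=cam(p);print(n,p['fx'],-R.T@t,R[2])
    for l in ['bay','gate','gate_grip','damper1_base','damper1_top','pointer1','damper2_base','damper2_top','pointer2','bracket1','spray_can','flap_disc','clamp']:
        print(l,[(np.round(d['point']).tolist(),round(d['conf'],2)) for d in finder.spot_point(p,l)][:6])
E
```

```text
pics
0.0 [218.29764166 531.40471868 213.11535565] [ -90.16486821   89.89981268 -112.49494633] 91.0355686128282
scene 477.530102549337 [ 860.78502059  753.03266765 1346.97406717] [-0.28633029 -0.43707484 -0.85263154]
bay [([248.0, 190.0], 0.73)]Traceback (most recent call last):
  File "<stdin>", line 6, in <module>
ValueError: it knows: bay, bracket, clamp, damper1_base, damper1_top, damper2_base, damper2_top, flap_disc, gate_grip, pointer, spray_can
```

```bash

python3 - <<'E'
from h import *
for n in('scene','top'):
    p=grab_frame(n);cv2.imwrite(f'pics/{n}0.png',p['img']);R,t=cam(p);print(n,p['fx'],-R.T@t,R[2])
    H=dict(bay=0,gate_grip=64,damper1_base=0,damper1_top=54.5,damper2_base=0,damper2_top=54.5,pointer=0,bracket=0,spray_can=0,flap_disc=0,clamp=0)
    for l,z in H.items():
        print(l,[(np.round(d['point']).tolist(),np.round(onz(p,d['point'],z)[:2]).tolist(),round(d['conf'],2)) for d in finder.spot_point(p,l)][:6])
E
```

```text
scene 477.530102549337 [ 860.78502059  753.03266765 1346.97406717] [-0.28633029 -0.43707484 -0.85263154]
bay [([246.0, 191.0], [569.0, -118.0], 0.8)]
gate_grip [([234.0, 170.0], [573.0, -172.0], 0.64)]
damper1_base [([423.0, 250.0], [230.0, 391.0], 0.9), ([364.0, 252.0], [385.0, 291.0], 0.8), ([427.0, 374.0], [468.0, 679.0], 0.79)]
damper1_top [([413.0, 231.0], [236.0, 338.0], 0.62), ([411.0, 353.0], [482.0, 617.0], 0.6), ([352.0, 237.0], [402.0, 248.0], 0.44)]
damper2_base [([344.0, 263.0], [457.0, 283.0], 0.78)]
damper2_top [([333.0, 251.0], [475.0, 252.0], 0.55)]
pointer [([372.0, 248.0], [353.0, 293.0], 0.44), ([349.0, 265.0], [449.0, 299.0], 0.39)]
bracket [([248.0, 151.0], [479.0, -262.0], 0.95), ([276.0, 174.0], [448.0, -120.0], 0.75), ([296.0, 194.0], [441.0, -11.0], 0.57)]
spray_can [([204.0, 124.0], [549.0, -466.0], 0.72), ([238.0, 170.0], [549.0, -213.0], 0.55)]
flap_disc [([238.0, 106.0], [400.0, -469.0], 0.81)]
clamp [([365.0, 325.0], [523.0, 474.0], 0.76)]
top 488.81357463396546 [ 245.06167439   83.89051988 1570.57000232] [ 0.12315823  0.01405578 -0.9922875 ]
bay [([391
[... 253 characters left out ...]
481.0, 620.0], 0.66), ([501.0, 211.0], [402.0, -451.0], 0.66), ([274.0, 214.0], [389.0, 254.0], 0.53), ([248.0, 264.0], [232.0, 333.0], 0.41)]
damper2_base [([267.0, 192.0], [466.0, 284.0], 0.87)]
damper2_top [([274.0, 186.0], [476.0, 258.0], 0.37)]
pointer [([260.0, 197.0], [449.0, 308.0], 0.61), ([263.0, 224.0], [361.0, 294.0], 0.36)]
bracket [([358.0, 198.0], [447.0, -12.0], 0.96), ([434.0, 191.0], [472.0, -255.0], 0.87), ([390.0, 198.0], [446.0, -114.0], 0.63)]
spray_can [([498.0, 166.0], [555.0, -467.0], 0.89)]
flap_disc [([505.0, 210.0], [412.0, -483.0], 0.95)]
clamp [([502.0, 210.0], [412.0, -472.0], 0.61), ([211.0, 168.0], [544.0, 469.0], 0.59), ([355.0, 197.0], [449.0, -2.0], 0.56)]
```

View pics/scene0.png

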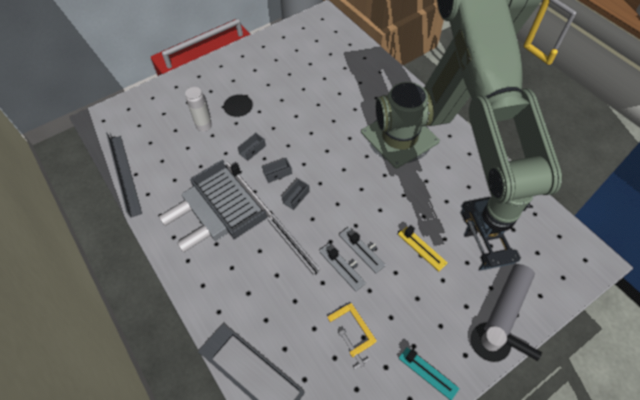

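View pics/top0.png

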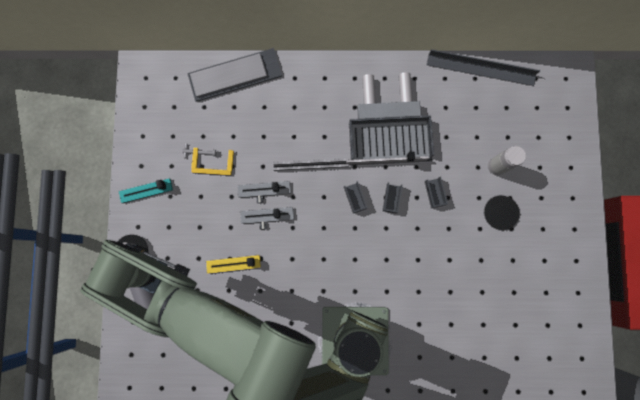

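```bash

python3 - <<'E'
import cv2
a=cv2.imread('pics/top0.png')
cv2.imwrite('pics/c1.png',cv2.resize(a[165:240,225:305],None,fx=7,fy=7,interpolation=3))
cv2.imwrite('pics/c2.png',cv2.resize(a[95:225,265:465],None,fx=4,fy=4,interpolation=3))
E
```

```text
(no output)
```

View pics/c1.png

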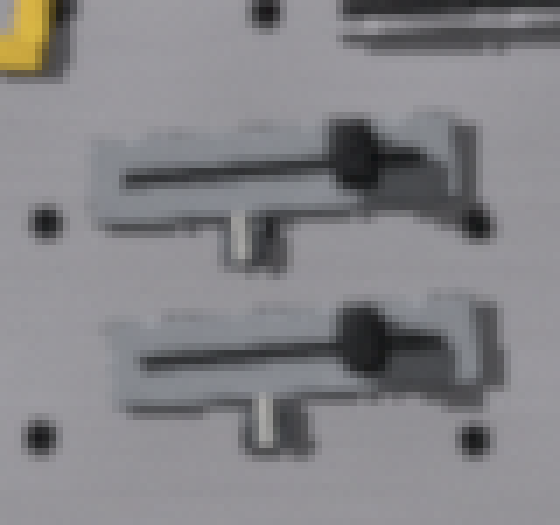

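View pics/c2.png

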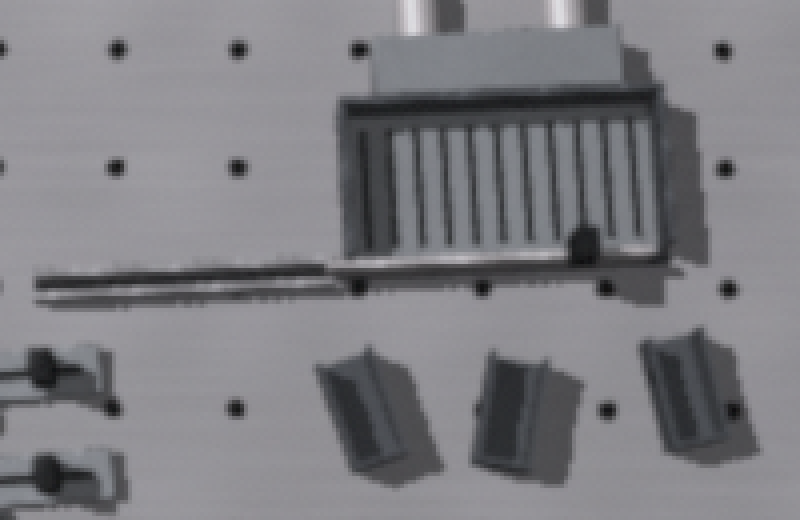

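```bash
cat >> h.py <<'E'
from scipy.spatial.transform import Rotation as Ro
def wrist():
    s=sensors.state(); p=grab_frame('wrist')
    T=np.eye(4);T[:3,:3]=Ro.from_euler('xyz',s['ee_rot'],degrees=True).as_matrix();T[:3,3]=s['ee_pos']
    C=T@np.array(p['tool_from_camera'],float); R=C[:3,:3].T
    p['rvec']=cv2.Rodrigues(R)[0];p['tvec']=-R@C[:3,3]
    return p,s
def yaw(s):
    # world angle of jaw axis (tool y)
    y=Ro.from_euler('xyz',s['ee_rot'],degrees=True).as_matrix()[:,1];return np.degrees(np.arctan2(y[1],y[0]))
E
python3 - <<'E'
from h import *
p,s=wrist();print(yaw(s),p['fx'],np.round(p['tool_from_camera'],3));print(s['ee_pos'],np.array(s['force']))
cv2.imwrite('pics/w0.png',p['img'])
p=grab_frame('top')
A=onz(p,(265+37/4,95+283/4),22);B=onz(p,(265+325/4,95+264/4),22);print(A,B,np.degrees(np.arctan2(A[1]-B[1],A[0]-B[0])))
E
```

```text
67.66522356756754 313.9467042776905 [[-1.00000e-03 -2.85000e-01  9.59000e-01 -1.70634e+02]
 [ 1.00000e+00 -1.00000e-03  1.00000e-03  1.36300e+00]
 [ 0.00000e+00  9.59000e-01  2.85000e-01 -7.95820e+01]
 [ 0.00000e+00  0.00000e+00  0.00000e+00  1.00000e+00]]
[218.5160877  531.88971949 213.9960715 ] [-0.05035353  0.29790878 -0.12262847]
[548.14292396 260.29460686  22.        ] [564.7046974   28.24267662  22.        ] 94.08233371231422
```

View pics/w0.png

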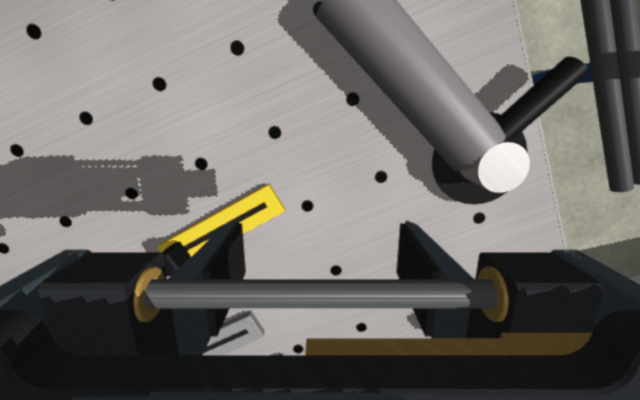

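Call:
play_rows(
  motion=[
    [0.262,-0.247,0.02,0.46,1],
    [0.262,-0.247,0.02,0.46,1],
    [0.262,-0.247,0.02,0.46,1],
    [0.262,-0.247,0.02,0.46,1],
    [0.262,-0.247,0.02,0.46,1],
    [0.262,-0.247,0.02,0.46,1],
    [0.262,-0.247,0.02,0.46,1],
    [0.262,-0.247,0.02,0.46,1],
  ],
)

```text
time_s: 2.07
ee_pos: [454.7, 308.8, 232.2]
ee_rot: [46.3, 90.0, 50.4]
force: [0.4, 0.8, -0.3]
gripper_width: 91.0
```

Call:
play_rows(
  motion=[
    [0,0,0,0,1],
    [0,0,0,0,1],
    [0,0,0,0,1],
    [0,0,0,0,1],
    [0,0,0,0,1],
    [0,0,0,0,1],
    [0,0,0,0,1],
    [0,0,0,0,1],
  ],
)

```text
time_s: 2.73
ee_pos: [453.0, 311.0, 231.9]
ee_rot: [98.5, 90.0, 102.6]
force: [-0.0, 0.1, 0.2]
gripper_width: 91.5
```

```bash

python3 - <<'E'
from h import *
p,s=wrist();print(s['time_s'],yaw(s),s['ee_pos'],np.array(s['force']))
cv2.imwrite('pics/w1.png',p['img'])
H=dict(damper1_base=0,damper1_top=54.5,damper2_base=0,damper2_top=54.5,pointer=0)
for l,z in H.items():
    print(l,[(np.round(d['point'],1).tolist(),np.round(onz(p,d['point'],z)[:2],1).tolist(),round(d['conf'],2)) for d in finder.spot_point(p,l)][:4])
E
```

```text
2.7333 94.09322521101349 [453.02648929 310.97465314 231.93734491] [-0.01117487  0.0902794   0.22050437]
damper1_base [([302.0, 115.7], [386.9, 284.2], 0.89)]
damper1_top [([578.8, 221.9], [483.2, 620.1], 0.95), ([265.9, 123.9], [396.5, 248.7], 0.59)]
damper2_base [([307.6, 186.9], [477.2, 296.5], 0.88), ([77.7, 148.4], [447.4, 1.1], 0.47)]
damper2_top [([273.1, 197.6], [478.8, 258.8], 0.86)]
pointer [([310.5, 99.4], [366.9, 293.5], 0.52)]
```

View pics/w1.png

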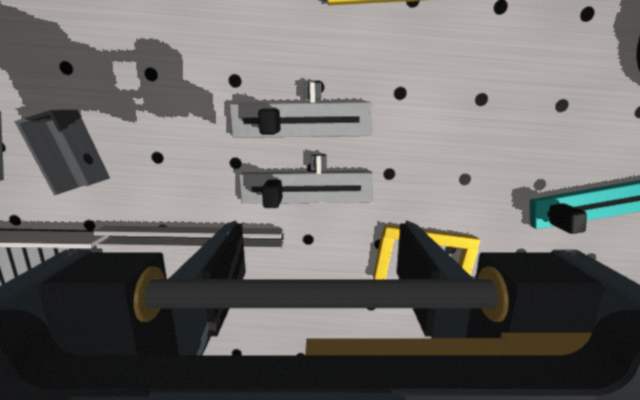

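```bash

python3 - <<'E'
import cv2
a=cv2.imread('pics/w1.png')
cv2.imwrite('pics/c3.png',cv2.resize(a[70:220,220:380],None,fx=5,fy=5,interpolation=cv2.INTER_CUBIC)[:750])
E
```

```text
(no output)
```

View pics/c3.png

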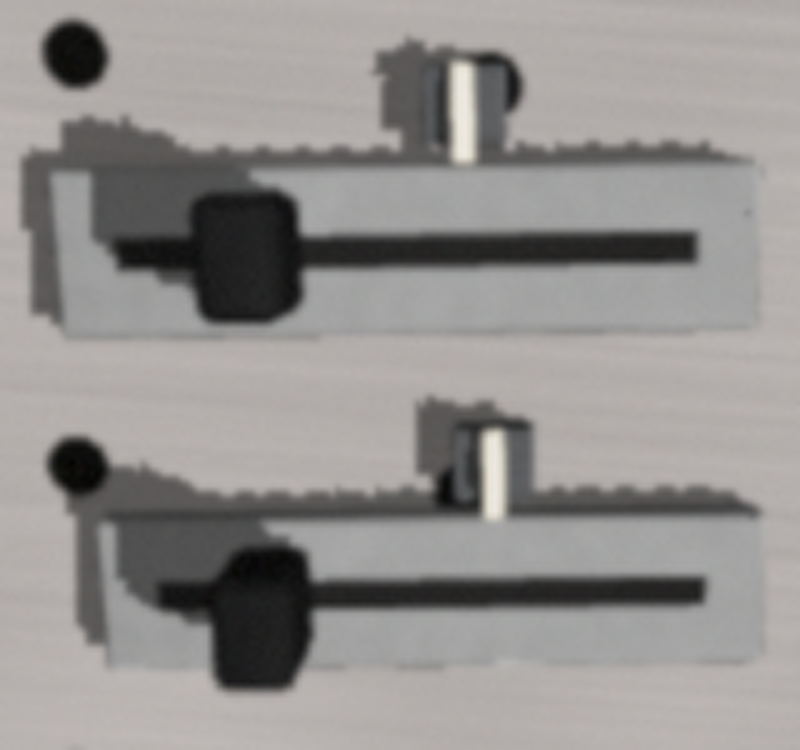

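```bash

python3 - <<'E'
from h import *
# rebuild camera: same pose
p,s=wrist()
f=lambda u,v,z: onz(p,(220+u/5,70+v/5),z)[:2]
print('cam',ray(p,(0,0))[0])
for n,a,b,c,d,r1,r2 in (('1',(52,170),(755,160),(66,338),(758,328),(464,62),(462,160)),('2',(102,520),(762,514),(108,665),(765,658),(494,430),(494,518))):
    P=[f(*q,14) for q in(a,b,c,d)]; cen=sum(P)/4
    u=(P[1]-P[0]+P[3]-P[2]);print(n,'cen',cen,'len',np.linalg.norm(P[1]-P[0]),np.linalg.norm(P[3]-P[2]),'yaw',np.degrees(np.arctan2(u[1],u[0])))
    print([np.degrees(np.arctan2(*(P[j]-P[i])[::-1])) for i,j in((0,1),(2,3))])
    y=u/np.linalg.norm(u)
    for r in(r1,r2): print('ridge',f(*r,19),'along y',(f(*r,19)-cen)@y)
E
```

```text
cam [374.56378264 305.58506785 402.54899925]
1 cen [392.00490896 284.11201923] len 166.36193057525753 168.67868442028652 yaw 94.79668436761847
[np.float64(94.78061444425234), np.float64(94.81253357514352)]
ridge [349.02689398 295.10614423] along y 14.549449508756743
ridge [370.49011154 295.98718609] along y 13.632647633274113
2 cen [475.68043856 295.30445242] len 166.325390645973 170.12058886639034 yaw 94.57549111498061
[np.float64(94.52284780672018), np.float64(94.62696001016432)]
ridge [432.94331939 307.73718177] along y 15.80235569666178
ridge [454.82714585 309.23197123] along y 15.546653110487652
```

Call:
play_rows(
  motion=[
    [-0.029,-0.031,-0.01,0.01,1],
    [-0.056,-0.062,-0.02,0.01,1],
    [-0.056,-0.062,-0.06,0.01,1],
    [-0.056,-0.062,-0.1,0.01,1],
    [-0.056,-0.062,-0.14,0.01,1],
    [-0.056,-0.062,-0.18,0.01,1],
    [-0.056,-0.062,-0.204,0.01,1],
    [-0.056,-0.062,-0.204,0.01,1],
  ],
  squeeze=20,
)

```text
time_s: 3.75
ee_pos: [394.2, 246.3, 23.8]
ee_rot: [-154.4, 89.4, -149.8]
force: [0.0, -0.2, 0.2]
gripper_width: 91.4
```

Call:
play_rows(
  motion=[
    [0,0,0,0,0],
    [0,0,0,0,0],
    [0,0,0,0,0],
    [0,0,0,0,0],
    [0,0,0,0,0],
    [0,0,0,0,0],
    [0,0,0,0,0],
    [0,0,0,0,0],
  ],
  squeeze=20,
)

```text
time_s: 4.42
ee_pos: [397.6, 248.4, 28.2]
ee_rot: [33.5, 90.0, 38.1]
force: [-0.4, -0.5, -0.4]
gripper_width: 40.8
```

```bash

python3 - <<'E'
from h import *
p,s=wrist();print(s['time_s'],yaw(s),s['ee_pos'],np.array(s['force']),s['gripper_width'])
cv2.imwrite('pics/w2.png',p['img'])
E
```

```text
4.4167 94.5949179159775 [397.59122887 248.4308952   28.20659463] [-0.40285451 -0.4753027  -0.38235587] 40.78166992359363
```

View pics/w2.png

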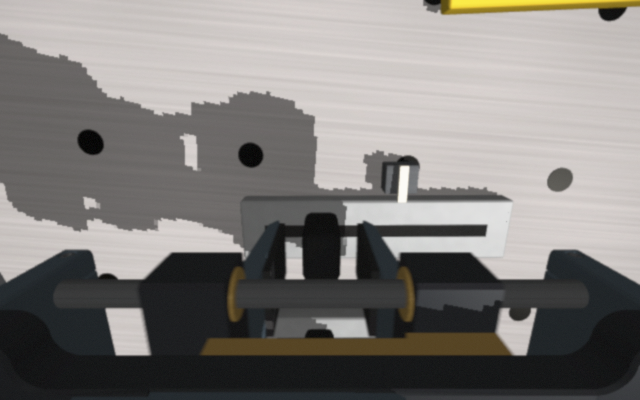

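Call:
play_rows(
  motion=[
    [0,0,0,0,0],
    [0,0,0,0,0],
    [0,0,0,0,0],
    [0,0,0,0,0],
    [0,0,0,0,0],
    [0,0,0,0,0],
    [0,0,0,0,0],
    [0,0,0,0,0],
  ],
  squeeze=20,
)

```text
time_s: 5.13
ee_pos: [397.5, 248.5, 27.9]
ee_rot: [81.1, 90.0, 85.7]
force: [-1.0, 0.8, -0.7]
gripper_width: 19.9
```

```bash

python3 - <<'E'
from h import *
p,s=wrist();print(s['time_s'],yaw(s),s['ee_pos'],np.array(s['force']),s['gripper_width'])
cv2.imwrite('pics/w3.png',p['img'])
y=np.array([-.0836,.9965]); 
for uv in((404.5,167),(402.5,200)):
  X=onz(p,uv,19)[:2];print(X,(X-s['ee_pos'][:2])@y)
cv2.imwrite('pics/c4.png',cv2.resize(p['img'][140:270,230:520],None,fx=2.7,fy=2.7,interpolation=3))
E
```

```text
5.1333 94.59638574924081 [397.50590257 248.45891058  27.88673499] [-1.02914182  0.80428955 -0.68370561] 19.899682399011333
[348.34148518 294.05754763] 49.54918711487273
[368.18744369 295.97097914] 49.79679948654891
```

View pics/c4.png

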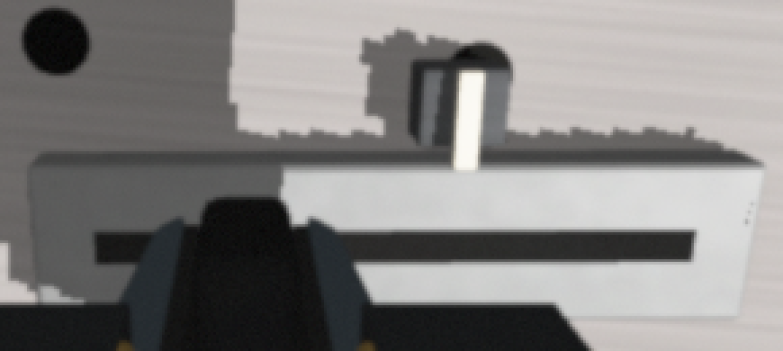

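Call:
play_rows(
  motion=[
    [-0.0008,0.01,0,0,0],
    [-0.0017,0.02,0,0,0],
    [-0.0025,0.03,0,0,0],
    [-0.0034,0.04,0,0,0],
    [-0.0041,0.0493,0,0,0],
    [-0.0041,0.0493,0,0,0],
    [-0.0041,0.0493,0,0,0],
    [-0.0041,0.0493,0,0,0],
  ],
  squeeze=20,
)

```text
time_s: 5.85
ee_pos: [393.2, 298.6, 27.9]
ee_rot: [85.7, 89.9, 90.2]
force: [-0.0, 1.8, -0.8]
gripper_width: 19.8
```

```bash

python3 - <<'E'
from h import *
p,s=wrist();print(s['time_s'],yaw(s),s['ee_pos'],np.array(s['force']),s['gripper_width'])
cv2.imwrite('pics/c5.png',cv2.resize(p['img'][140:270,180:470],None,fx=2.7,fy=2.7,interpolation=3))
E
```

```text
5.85 94.58952929316922 [393.22868285 298.61273677  27.86274573] [-0.00598069  1.83460144 -0.82986556] 19.839946766065047
```

View pics/c5.png

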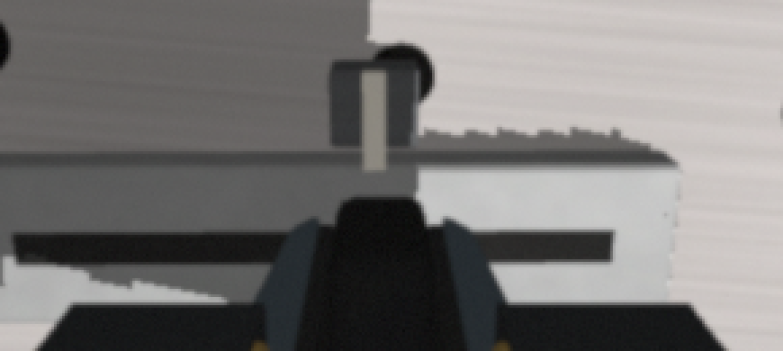

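Call:
play_rows(
  motion=[
    [0,0,0,0,1],
    [0,0,0,0,1],
    [0,0,0,0,1],
    [0,0,0.04,0,1],
    [0,0,0.08,0,1],
    [0.03,-0.01,0.11,0,1],
    [0.06,-0.02,0.15,0,1],
    [0.085,-0.025,0.18,0,1],
  ],
)

```text
time_s: 6.57
ee_pos: [473.2, 272.8, 203.1]
ee_rot: [-29.4, 90.0, -24.8]
force: [-0.1, 0.7, 0.2]
gripper_width: 70.6
```

Call:
play_rows(
  motion=[
    [0,0,0,0,1],
    [0,0,0,0,1],
    [0,0,0,0,1],
    [0,0,0,0,1],
    [0,0,0,0,1],
    [0,0,0,0,1],
    [0,0,0,0,1],
    [0,0,0,0,1],
  ],
)

```text
time_s: 7.23
ee_pos: [472.4, 274.1, 200.7]
ee_rot: [-163.1, 89.9, -158.5]
force: [-0.5, -0.2, -0.3]
gripper_width: 90.8
```

```bash

python3 - <<'E'
from h import *
p,s=wrist();print(s['time_s'],yaw(s),s['ee_pos'],np.array(s['force']),s['gripper_width'])
cv2.imwrite('pics/w6.png',p['img'])
H=dict(damper1_top=54.5,damper2_top=54.5,pointer=0)
for l,z in H.items():
    print(l,[(np.round(d['point'],1).tolist(),np.round(onz(p,d['point'],z)[:2],1).tolist(),round(d['conf'],2)) for d in finder.spot_point(p,l)][:4])
cv2.imwrite('pics/c6.png',cv2.resize(p['img'][60:220,210:400],None,fx=4,fy=3.7,interpolation=3))
E
```

```text
7.2333 94.62456746174759 [472.40583405 274.08532537 200.65270215] [-0.45017225 -0.16919728 -0.30109821] 90.84535526555248
damper1_top [([353.4, 104.6], [389.3, 300.0], 0.55)]
damper2_top [([304.9, 190.5], [478.7, 259.0], 0.7)]
pointer [([345.9, 82.9], [366.3, 294.6], 0.82), ([351.3, 161.1], [452.8, 310.1], 0.53)]
```

View pics/c6.png

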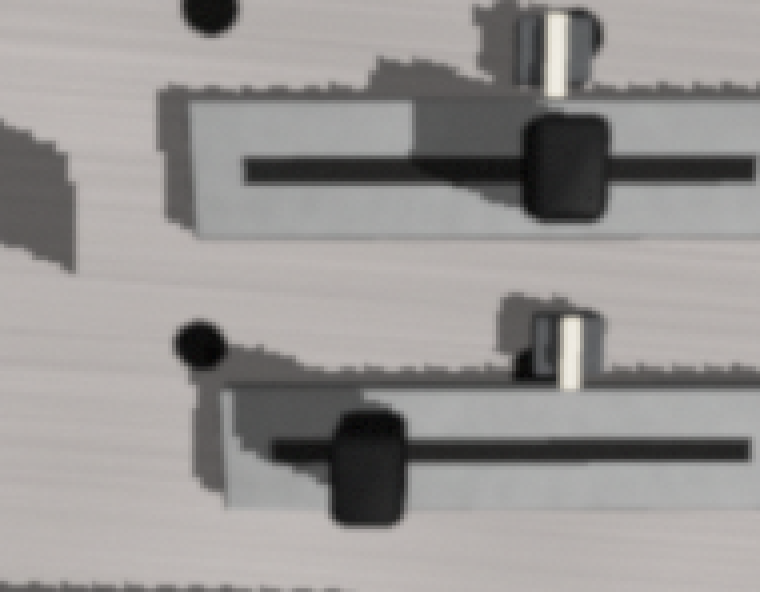

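```bash

python3 - <<'E'
from h import *
p,s=wrist()
y=np.array([-.0836,.9965]);x=np.array([.9965,.0836])
f=lambda u,v,z: onz(p,(210+u/4,60+v/3.7),z)[:2]
print('ridge1',f(558,15,19)@y,f(555,95,19)@y,'grip1 L,R edges',f(526,165,54.5)@y,f(607,165,54.5)@y, f(526,165,35)@y,f(607,165,35)@y)
print('ridge2',f(571,320,19)@y,f(570,388,19)@y,'grip2',f(332,470,54.5)@y,f(407,470,54.5)@y)
E
```

```text
ridge1 264.9512624799692 264.63236587742784 grip1 L,R edges 254.96591008501005 274.5501641998994 256.22220503289225 277.0104694911241
ridge2 270.48676975112636 270.72904055317673 grip2 205.69637971742935 225.22476774719155
```

Call:
play_rows(
  motion=[
    [0.006,-0.0155,-0.04,0,1],
    [0.006,-0.0155,-0.08,0,1],
    [0.006,-0.0155,-0.12,0,1],
    [0.006,-0.0155,-0.16,0,1],
    [0.006,-0.0155,-0.173,0,1],
    [0.006,-0.0155,-0.173,0,0],
    [0.006,-0.0155,-0.173,0,0],
    [0.006,-0.0155,-0.173,0,0],
  ],
  squeeze=20,
)

```text
time_s: 8.15
ee_pos: [480.2, 259.2, 29.5]
ee_rot: [24.0, 89.8, 28.6]
force: [0.4, 0.1, 0.2]
gripper_width: 74.1
```

Call:
play_rows(
  motion=[
    [0,0,0,0,0],
    [0,0,0,0,0],
    [0,0,0,0,0],
    [0,0,0,0,0],
    [0,0,0,0,0],
    [0,0,0,0,0],
    [0,0,0,0,0],
    [0,0,0,0,0],
  ],
)

```text
time_s: 8.82
ee_pos: [478.9, 257.9, 28.2]
ee_rot: [-98.3, 89.9, -93.7]
force: [0.5, -1.6, 1.5]
gripper_width: 20.8
```

```bash

python3 - <<'E'
from h import *
p,s=wrist();print(s['time_s'],yaw(s),s['ee_pos'],np.array(s['force']),s['gripper_width'])
cv2.imwrite('pics/c7.png',cv2.resize(p['img'][140:270,230:520],None,fx=2.7,fy=2.7,interpolation=3))
E
```

```text
8.8167 94.63733267197237 [478.85594557 257.91546758  28.15334421] [ 0.46327075 -1.62817155  1.48649699] 20.763451770086917
```

View pics/c7.png

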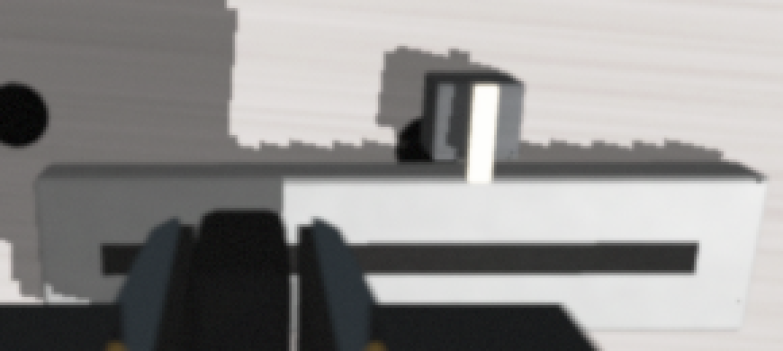

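Call:
play_rows(
  motion=[
    [0,0,0,0,0],
    [0,0,0,0,0],
    [-0.0008,0.01,0,0,0],
    [-0.0017,0.02,0,0,0],
    [-0.0025,0.03,0,0,0],
    [-0.0034,0.04,0,0,0],
    [-0.0041,0.05,0,0,0],
    [-0.0041,0.05,0,0,0],
  ],
)

```text
time_s: 9.53
ee_pos: [474.3, 311.3, 28.1]
ee_rot: [89.9, 89.9, 94.5]
force: [-1.6, 2.4, 1.9]
gripper_width: 20.1
```

```bash

python3 - <<'E'
from h import *
p,s=wrist();print(s['time_s'],yaw(s),s['ee_pos'],np.array(s['force']),s['gripper_width'])
y=np.array([-.0836,.9965])
cv2.imwrite('pics/c8.png',cv2.resize(p['img'][140:270,180:470],None,fx=2.7,fy=2.7,interpolation=3))
E
```

```text
9.5333 94.64999054264875 [474.32540242 311.2953274   28.13067272] [-1.60222795  2.41709474  1.87188786] 20.080625401672002
```

View pics/c8.png

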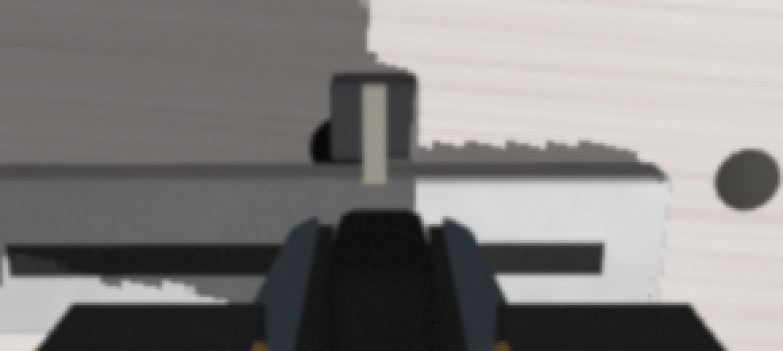

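Call:
play_rows(
  motion=[
    [0,0,0,0,1],
    [0,0,0,0,1],
    [0,0,0,0,1],
    [0,0,0.04,0,1],
    [0,0,0.08,0,1],
    [0.01,-0.01,0.12,0,1],
    [0.02,-0.02,0.16,0,1],
    [0.03,-0.04,0.19,0,1],
  ],
)

```text
time_s: 10.25
ee_pos: [505.6, 269.2, 221.3]
ee_rot: [34.5, 89.8, 39.2]
force: [0.8, 0.1, 0.4]
gripper_width: 70.1
```

```bash

python3 - <<'E'
from h import *
p,s=wrist();print(s['time_s'],yaw(s),s['ee_pos'],np.array(s['force']),s['gripper_width'])
cv2.imwrite('pics/w9.png',p['img'])
for l,z in dict(damper1_top=54.5,damper2_top=54.5).items():
    print(l,[(np.round(d['point'],1).tolist(),np.round(onz(p,d['point'],z)[:2],1).tolist(),round(d['conf'],2)) for d in finder.spot_point(p,l)][:4])
cv2.imwrite('pics/c9.png',cv2.resize(p['img'][60:220,250:440],None,fx=4,fy=3.7,interpolation=3))
E
```

```text
10.25 94.65515047976616 [505.63756561 269.19810702 221.29315622] [0.82449202 0.05190114 0.35191387] 70.07956201924198
damper1_top [([637.0, 188.3], [486.1, 622.2], 0.91), ([355.2, 70.7], [390.6, 295.8], 0.56)]
damper2_top [([364.0, 159.1], [478.0, 315.3], 0.72)]
```

View pics/c9.png

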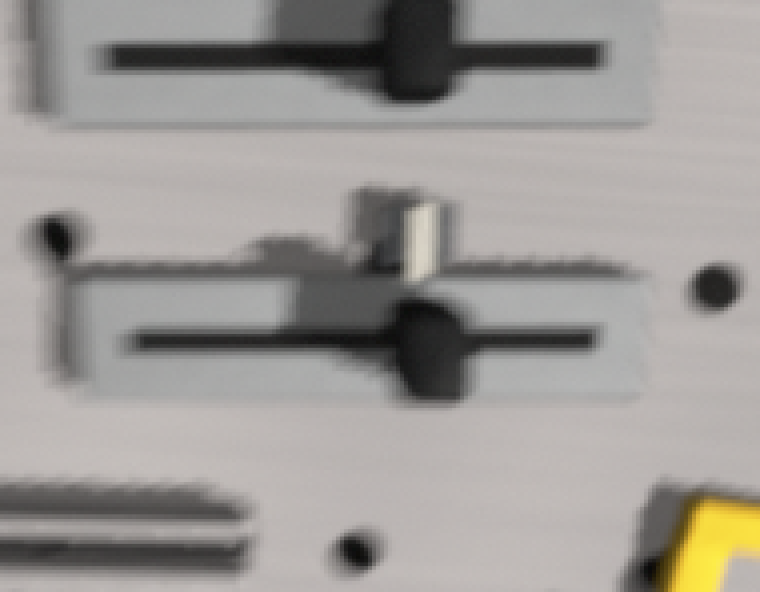

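Call:
play_rows(
  motion=[
    [0.008,-0.041,0.01,0,1],
    [0.016,-0.081,0.01,0,1],
    [0.024,-0.122,0.01,0,1],
    [0.032,-0.162,0.01,0,1],
    [0.04,-0.2,0.01,0,1],
    [0.048,-0.24,0.01,0,1],
    [0.055,-0.28,0.01,0,1],
    [0.06,-0.32,0.01,0,1],
  ],
)

```text
time_s: 11.07
ee_pos: [564.0, -53.1, 225.9]
ee_rot: [160.2, 89.8, 164.8]
force: [0.9, -0.4, -0.7]
gripper_width: 91.2
```

Call:
play_rows(
  motion=[
    [0.002,-0.03,0,0,1],
    [0.005,-0.05,0,0,1],
    [0.005,-0.05,0,0,1],
    [0.005,-0.05,0,0,1],
    [0.005,-0.05,0,0,1],
    [0.005,-0.05,0,0,1],
    [0.005,-0.05,0,0,1],
    [0.005,-0.05,0,0,1],
  ],
)

```text
time_s: 11.73
ee_pos: [569.7, -100.4, 228.1]
ee_rot: [100.0, 90.0, 104.7]
force: [-0.2, -0.0, -0.3]
gripper_width: 91.6
```

```bash

python3 - <<'E'
from h import *
p,s=wrist();print(s['time_s'],yaw(s),s['ee_pos'],np.array(s['force']),s['gripper_width'])
cv2.imwrite('pics/w10.png',p['img'])
for l,z in dict(bay=0,gate_grip=64,bracket=0,damper1_top=54.5,damper2_top=54.5).items():
    print(l,[(np.round(d['point'],1).tolist(),np.round(onz(p,d['point'],z)[:2],1).tolist(),round(d['conf'],2)) for d in finder.spot_point(p,l)][:4])
E
```

```text
11.7333 94.68629412220889 [ 569.68068122 -100.37440928  228.07306292] [-0.20309189 -0.0405269  -0.33605959] 91.57678583074843
bay [([196.0, 71.9], [464.0, -255.7], 0.35)]
gate_grip [([251.2, 182.9], [577.1, -175.0], 0.6)]
bracket [([195.6, 73.7], [466.0, -256.2], 0.88), ([334.4, 54.2], [431.6, -94.5], 0.88), ([416.4, 73.9], [445.0, 4.3], 0.58)]
damper1_top []
damper2_top []
```

View pics/w10.png

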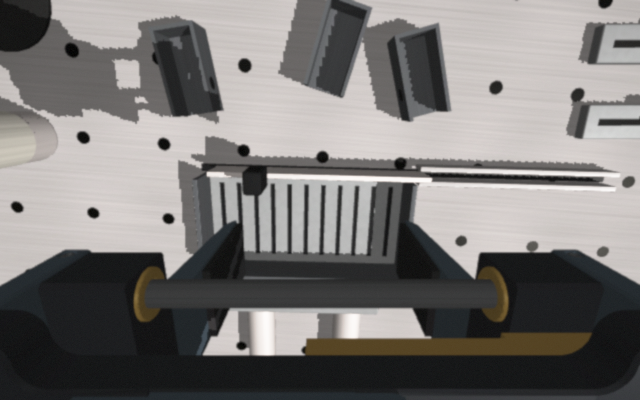

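```bash

python3 - <<'E'
from h import *
import cv2
a=cv2.imread('pics/w10.png')
cv2.imwrite('pics/c10.png',cv2.resize(a[145:215,180:440],None,fx=3,fy=6,interpolation=3))
E
```

```text
(no output)
```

View pics/c10.png

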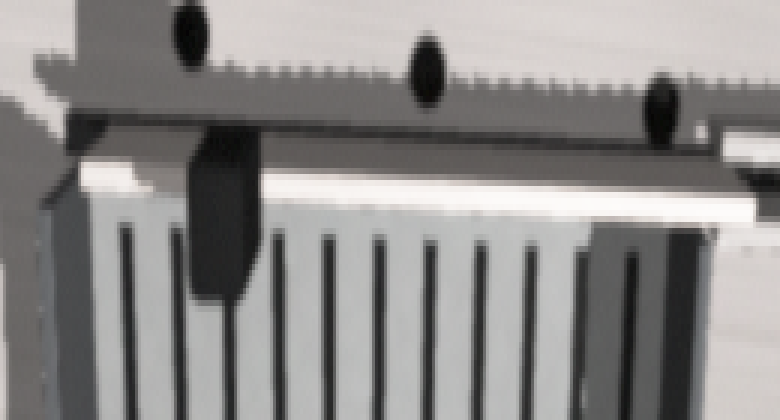

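```bash

python3 - <<'E'
from h import *
p,s=wrist()
print('cam',ray(p,(0,0))[0])
f=lambda u,v,z: onz(p,(180+u/3,145+v/6),z)[:2]
A=f(80,158,42);B=f(752,198,42);print(A,B,np.linalg.norm(B-A),np.degrees(np.arctan2(*(B-A)[::-1])))
A2=f(80,190,42);B2=f(755,222,42);print(A2,B2,np.degrees(np.arctan2(*(B2-A2)[::-1])))
print('grip',f(190,270,84),f(240,270,84),f(215,298,84))
E
```

```text
cam [ 490.84162061 -106.99286957  398.79978522]
[ 573.19580578 -232.09913903] [560.32444149  27.16113541] 259.57958687994864 92.84220111744065
[ 579.51500983 -232.24476156] [564.94865867  29.1815424 ] 93.18915255468173
grip [ 580.2271213  -179.95238359] [ 578.84850839 -162.73418552] [ 584.57018889 -171.25516623]
```

Call:
play_rows(
  motion=[
    [0.003,-0.036,-0.01,-0.026,1],
    [0.005,-0.072,-0.03,-0.026,1],
    [0.005,-0.072,-0.07,-0.026,1],
    [0.005,-0.072,-0.11,-0.026,1],
    [0.005,-0.072,-0.15,-0.026,1],
    [0.005,-0.072,-0.175,-0.026,1],
    [0.005,-0.072,-0.175,-0.026,0],
    [0.005,-0.072,-0.175,-0.026,0],
  ],
  squeeze=30,
)

```text
time_s: 12.75
ee_pos: [574.3, -173.4, 52.3]
ee_rot: [156.5, 89.9, 159.6]
force: [-0.2, -0.8, 0.6]
gripper_width: 80.7
```

Call:
play_rows(
  motion=[
    [0,0,0,0,0],
    [0,0,0,0,0],
    [0,0,0,0,0],
    [0,0,0,0,0],
    [0,0,0,0,0],
    [0,0,0,0,0],
    [0,0,0,0,0],
    [0,0,0,0,0],
  ],
)

```text
time_s: 13.42
ee_pos: [574.8, -173.5, 53.2]
ee_rot: [6.5, 90.0, 9.6]
force: [0.1, 0.5, -0.3]
gripper_width: 27.3
```

Call:
play_rows(
  motion=[
    [0,0,0,0,0],
    [0,0,0,0,0],
    [0,0,0,0,0],
    [0,0,0,0,0],
    [0,0,0,0,0],
    [0,0,0,0,0],
    [0,0,0,0,0],
    [0,0,0,0,0],
  ],
)

```text
time_s: 14.08
ee_pos: [574.7, -173.3, 53.1]
ee_rot: [95.6, 90.0, 98.7]
force: [0.3, 3.3, 1.2]
gripper_width: 19.6
```

```bash

python3 - <<'E'
from h import *
p,s=wrist();print(s['time_s'],yaw(s),s['ee_pos'],np.array(s['force']),s['gripper_width'])
cv2.imwrite('pics/w11.png',p['img'])
E
```

```text
14.0833 93.09752754329767 [ 574.72718172 -173.27775009   53.09189489] [0.32835397 3.3116133  1.18533696] 19.586952101880254
```

View pics/w11.png

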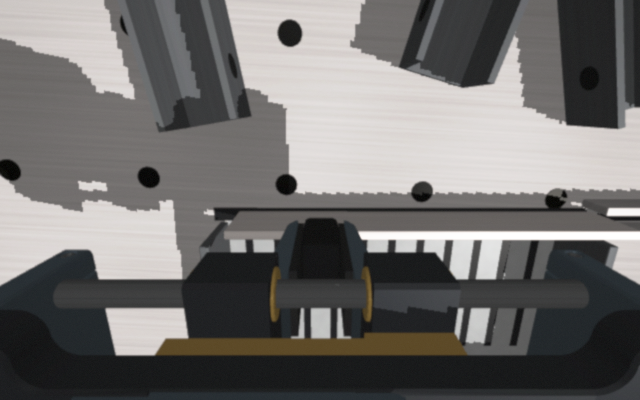

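Call:
play_rows(
  motion=[
    [-0.001,0.02,0,0,0],
    [-0.0025,0.045,0,0,0],
    [-0.004,0.07,0,0,0],
    [-0.0053,0.095,0,0,0],
    [-0.0067,0.12,0,0,0],
    [-0.008,0.145,0,0,0],
    [-0.0095,0.17,0,0,0],
    [-0.011,0.19,0,0,0],
  ],
)

```text
time_s: 14.8
ee_pos: [564.5, 16.6, 53.1]
ee_rot: [-45.4, 89.8, -42.3]
force: [2.8, -3.3, -2.1]
gripper_width: 19.7
```

```bash

python3 - <<'E'
from h import *
s=sensors.state();print(s['time_s'],yaw(s),s['ee_pos'],np.array(s['force']),s['gripper_width'])
E
```

```text
14.8 93.1492581446981 [564.52028457  16.5807157   53.12440816] [ 2.82640198 -3.28227752 -2.12275367] 19.685078665931133
```

Call:
play_rows(
  motion=[
    [-0.001,0.02,0,0,0],
    [-0.002,0.04,0,0,0],
    [-0.0025,0.052,0,0,0],
    [-0.003,0.058,0,0,0],
    [-0.003,0.061,0,0,0],
    [-0.003,0.061,0,0,0],
    [-0.003,0.061,0,0,0],
    [-0.003,0.061,0,0,0],
  ],
)

```text
time_s: 15.47
ee_pos: [562.0, 61.4, 52.9]
ee_rot: [-91.3, 88.4, -87.6]
force: [4.8, -53.3, -0.4]
gripper_width: 20.5
```

```bash

python3 - <<'E'
from h import *
p,s=wrist();print(s['time_s'],yaw(s),s['ee_pos'],np.array(s['force']),s['gripper_width'])
cv2.imwrite('pics/w12.png',p['img'])
E
```

```text
15.4667 93.67983620074112 [561.97184542  61.36426413  52.92267793] [  4.77737228 -53.30560057  -0.35801247] 20.507541963244655
```

View pics/w12.png

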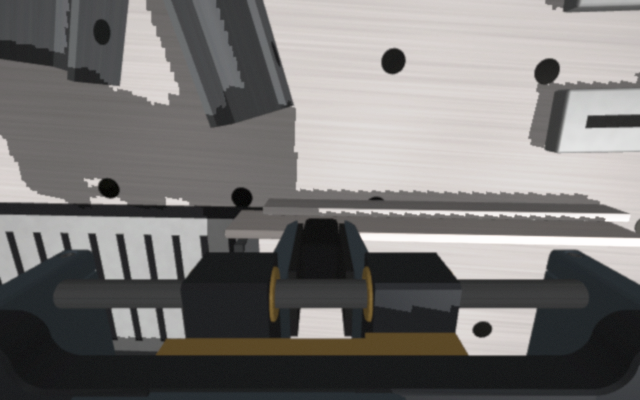

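Call:
play_rows(
  motion=[
    [0.0005,-0.008,0,0,0],
    [0.001,-0.014,0,0,0],
    [0.001,-0.015,0,0,0],
    [0.001,-0.015,0,0,1],
    [0.001,-0.015,0,0,1],
    [0.001,-0.015,0,0,1],
    [0.001,-0.015,0,0,1],
    [0.001,-0.015,0,0,1],
  ],
)

```text
time_s: 16.18
ee_pos: [561.7, 63.2, 53.1]
ee_rot: [51.1, 90.0, 54.3]
force: [-0.4, -0.7, -1.0]
gripper_width: 49.9
```

```bash

python3 - <<'E'
from h import *
s=sensors.state();print(s['time_s'],yaw(s),s['ee_pos'],np.array(s['force']),s['gripper_width'])
E
```

```text
16.1833 93.1653398335334 [561.72874696  63.21584982  53.14993744] [-0.40988411 -0.67994184 -1.03289596] 49.9357959411896
```

Call:
play_rows(
  motion=[
    [0,0,0.041,0,1],
    [0,0,0.082,0,1],
    [0,-0.02,0.115,0,1],
    [-0.005,-0.045,0.145,0,1],
    [-0.01,-0.075,0.17,0,1],
    [-0.015,-0.115,0.18,0,1],
    [-0.02,-0.155,0.18,0,1],
    [-0.02,-0.18,0.18,0,1],
  ],
)

```text
time_s: 16.85
ee_pos: [541.2, -120.2, 234.6]
ee_rot: [-42.2, 89.8, -39.1]
force: [0.0, 0.6, -0.6]
gripper_width: 91.3
```

Call:
play_rows(
  motion=[
    [0,0,0,0,0],
    [0,0,0,0,0],
    [0,0,0,0,0],
    [0,0,0,0,0],
    [0,0,0,0,0],
    [0,0,0,0,0],
    [0,0,0,0,0],
    [0,0,0,0,0],
  ],
)

```text
time_s: 17.52
ee_pos: [541.8, -117.0, 233.1]
ee_rot: [102.7, 90.0, 105.8]
force: [0.1, 0.4, 0.6]
gripper_width: 40.5
```

```bash

python3 - <<'E'
from h import *
p,s=wrist();print(s['time_s'],yaw(s),s['ee_pos'],np.array(s['force']),s['gripper_width'])
cv2.imwrite('pics/w13.png',p['img'])
for l,z in dict(bay=0,gate_grip=64,bracket=0).items():
    print(l,[(np.round(d['point'],1).tolist(),np.round(onz(p,d['point'],z)[:2],1).tolist(),round(d['conf'],2)) for d in finder.spot_point(p,l)][:4])
p=grab_frame('top');cv2.imwrite('pics/t13.png',p['img'])
for l,z in dict(bay=0,gate_grip=64,bracket=0).items():
    print(l,[(np.round(d['point'],1).tolist(),np.round(onz(p,d['point'],z)[:2],1).tolist(),round(d['conf'],2)) for d in finder.spot_point(p,l)][:4])
E
```

```text
17.5167 93.15697417304361 [ 541.8228508  -116.98405638  233.08081412] [0.13334909 0.36193554 0.6344206 ] 40.46475156005803
bay [([316.5, 187.9], [566.8, -120.0], 0.72)]
gate_grip [([474.8, 206.0], [561.7, 60.6], 0.89)]
bracket [([210.7, 102.9], [466.2, -255.3], 0.87), ([344.1, 81.0], [432.1, -93.6], 0.79), ([422.9, 97.4], [445.6, 4.1], 0.71)]
bay [([391.5, 160.5], [571.5, -120.2], 0.92)]
gate_grip [([334.8, 161.3], [554.9, 65.6], 0.84)]
bracket [([353.9, 196.9], [451.0, 2.6], 0.88), ([382.5, 203.3], [430.7, -89.7], 0.7), ([432.8, 191.8], [469.0, -252.5], 0.59)]
```

View pics/w13.png

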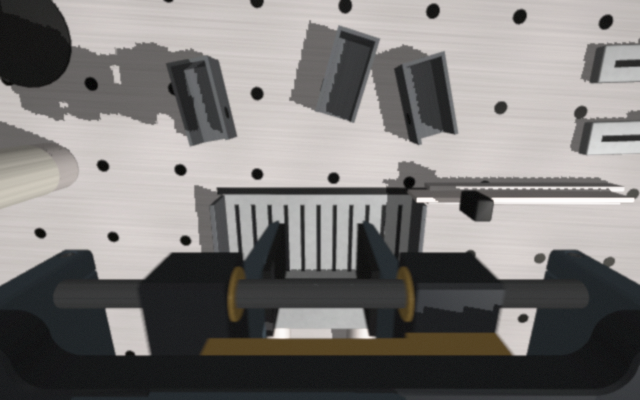

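```bash

python3 - <<'E'
import cv2
a=cv2.imread('pics/w13.png')
cv2.imwrite('pics/c13.png',cv2.resize(a[15:155,290:470],None,fx=4.4,fy=4.2,interpolation=3))
cv2.imwrite('pics/c13b.png',cv2.resize(a[45:155,150:250],None,fx=5,fy=5,interpolation=3))
E
```

```text
(no output)
```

View pics/c13.png

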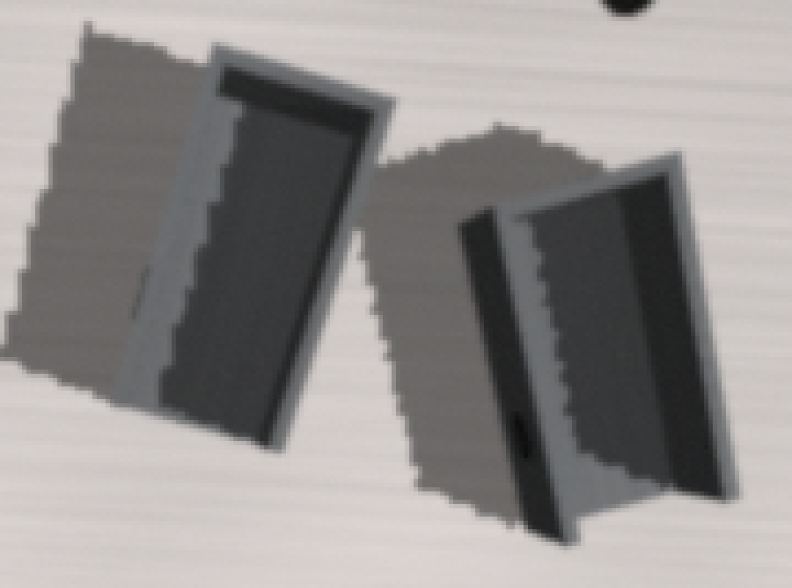

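View pics/c13b.png

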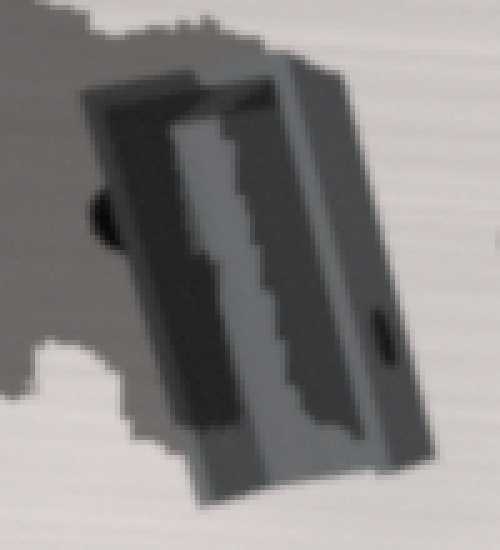

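```bash

python3 - <<'E'
from h import *
p,s=wrist();print(s['time_s'],ray(p,(0,0))[0])
f=lambda u,v:onz(p,(290+u/4.4,15+v/4.2),40)[:2]
g=lambda u,v:onz(p,(150+u/5,45+v/5),40)[:2]
def fit(n,c):
    rl,rr,fr,fl=c
    L=((fr-rr)+(fl-rl))/2;print(n,'cen',np.round(sum(c)/4,1),'len',np.linalg.norm(fr-rr),np.linalg.norm(fl-rl),'wid',np.linalg.norm(rr-rl),np.linalg.norm(fr-fl),'yaw',np.degrees(np.arctan2(L[1],L[0])), 'yawR',np.degrees(np.arctan2(-(rr-rl)[0],(rr-rl)[1])))
fit('M',[f(213,48),f(393,100),f(280,450),f(118,400)])
fit('R',[f(495,208),f(682,152),f(740,498),f(570,545)])
fit('A',[g(82,92),g(288,57),g(385,472),g(203,503)])
print(sensors.state()['ee_pos'])
E
```

```text
17.9167 [ 462.71995201 -121.10443208  403.72837097]
M cen [429.8 -94.3] len 88.40218269968835 86.73267515968737 wid 44.6484777244867 43.379783500728 yaw -12.527430428446747 yawR -12.028253231568765
R cen [449.5   1.1] len 89.22716055406842 89.14794678182675 wid 45.985095038635166 44.66287836262881 yaw 19.565165327337755 yawR 19.59553963417897
A cen [ 466.2 -256.3] len 88.1660360488616 88.69214126365313 wid 45.31301150133961 43.00913106562238 yaw 12.453085604375717 yawR 11.816711757069585
[ 541.71192946 -117.60136414  233.07842345]
```

Call:
play_rows(
  motion=[
    [-0.022,0.034,0,0.1,0.75],
    [-0.044,0.067,-0.01,0.2,0.75],
    [-0.066,0.1,-0.02,0.287,0.75],
    [-0.081,0.1225,-0.05,0.287,0.75],
    [-0.081,0.1225,-0.09,0.287,0.75],
    [-0.081,0.1225,-0.13,0.287,0.75],
    [-0.081,0.1225,-0.16,0.287,0.75],
    [-0.081,0.1225,-0.17,0.287,0.75],
  ],
  squeeze=25,
)

```text
time_s: 18.63
ee_pos: [457.4, 5.2, 59.3]
ee_rot: [159.0, 89.6, 178.6]
force: [-0.4, -0.3, 0.1]
gripper_width: 55.1
```

```bash

python3 - <<'E'
from h import *
p,s=wrist();print(s['time_s'],yaw(s),s['ee_pos'],np.array(s['force']),s['gripper_width'])
cv2.imwrite('pics/w14.png',p['img'])
E
```

```text
18.6333 109.57644606428393 [457.41336731   5.23704903  59.31615276] [-0.42935758 -0.32550618  0.06638389] 55.0808170474207
```

View pics/w14.png

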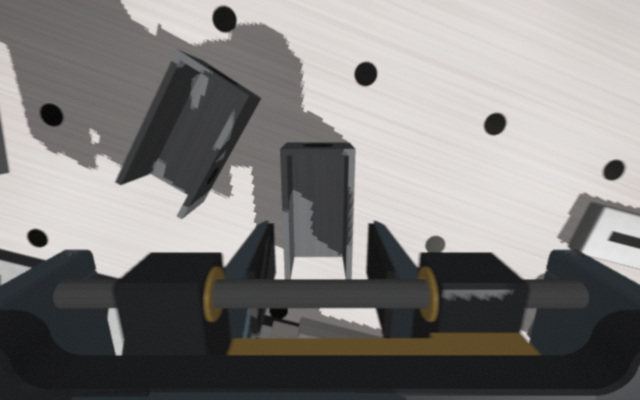

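Call:
play_rows(
  motion=[
    [0,0,0,0,0.75],
    [0,0,-0.005,0,0.75],
    [0,0,-0.025,0,0.75],
    [0,0,-0.045,0,0.75],
    [0,0,-0.051,0,0.75],
    [0,0,-0.051,0,0.75],
    [0,0,-0.051,0,0.3],
    [0,0,-0.051,0,0.3],
  ],
  squeeze=25,
)

```text
time_s: 19.35
ee_pos: [462.0, 4.9, 13.3]
ee_rot: [-18.5, 89.8, 1.0]
force: [-0.2, 0.4, -0.4]
gripper_width: 57.6
```

Call:
play_rows(
  motion=[
    [0,0,0,0,0.3],
    [0,0,0,0,0.3],
    [0,0,0,0,0.3],
    [0,0,0,0,0.3],
    [0,0,0,0,0.3],
    [0,0,0,0,0.3],
    [0,0,0,0,0.3],
    [0,0,0,0,0.3],
  ],
  squeeze=25,
)

```text
time_s: 20.02
ee_pos: [461.6, 4.9, 13.0]
ee_rot: [-19.6, 89.9, -0.1]
force: [-1.0, -0.7, 6.7]
gripper_width: 46.0
```

```bash

python3 - <<'E'
from h import *
p,s=wrist();print(s['time_s'],yaw(s),s['ee_pos'],np.array(s['force']),s['gripper_width'])
cv2.imwrite('pics/w15.png',p['img'])
E
```

```text
20.0167 109.55203532423978 [461.56371877   4.91365308  13.04871618] [-1.01636352 -0.65877846  6.69313265] 45.96463254096067
```

View pics/w15.png

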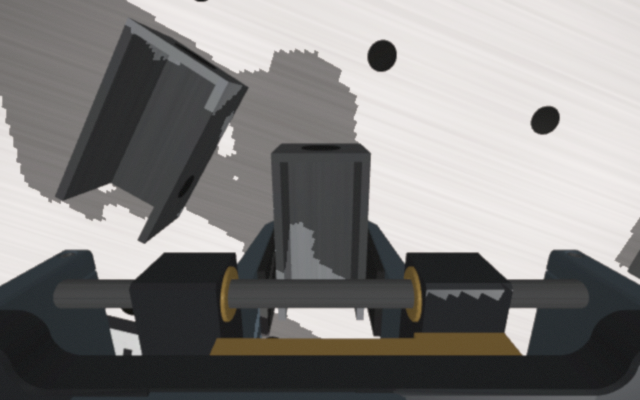

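Call:
play_rows(
  motion=[
    [0.008,-0.005,0,-0.03,0.3],
    [0.02,-0.013,0,-0.08,0.3],
    [0.034,-0.022,0,-0.13,0.3],
    [0.048,-0.032,0,-0.18,0.3],
    [0.062,-0.041,0,-0.23,0.3],
    [0.075,-0.05,0,-0.286,0.3],
    [0.083,-0.055,0,-0.286,0.3],
    [0.083,-0.055,0,-0.286,0.3],
  ],
)

```text
time_s: 20.73
ee_pos: [544.1, -50.5, 12.9]
ee_rot: [149.5, 89.9, 152.6]
force: [-0.7, -0.2, 7.1]
gripper_width: 46.1
```

```bash

python3 - <<'E'
from h import *
p,s=wrist();print(s['time_s'],yaw(s),s['ee_pos'],np.array(s['force']),s['gripper_width'])
cv2.imwrite('pics/w16.png',p['img'])
E
```

```text
20.7333 93.08858592839569 [544.06616607 -50.45916557  12.8796746 ] [-0.73817254 -0.23891404  7.08142825] 46.12245686683608
```

View pics/w16.png

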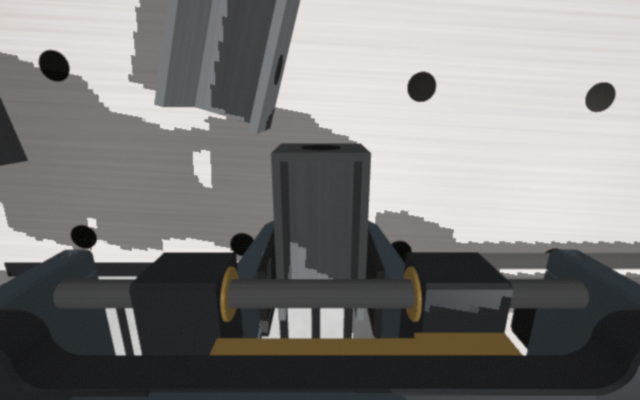

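Call:
play_rows(
  motion=[
    [0.01,0.0005,0,0,0.3],
    [0.026,0.0015,0,0,0.3],
    [0.044,0.0025,0,0,0.3],
    [0.062,0.0035,0,0,0.3],
    [0.08,0.0045,0,0,0.3],
    [0.095,0.0055,0,0,0.3],
    [0.102,0.006,0,0,0.3],
    [0.102,0.006,0,0,0.3],
  ],
)

```text
time_s: 21.45
ee_pos: [646.2, -43.9, 12.8]
ee_rot: [172.4, 89.9, 175.5]
force: [-1.3, 0.8, 6.3]
gripper_width: 45.4
```

```bash

python3 - <<'E'
from h import *
p,s=wrist();print(s['time_s'],yaw(s),s['ee_pos'],np.array(s['force']),s['gripper_width'])
cv2.imwrite('pics/w17.png',p['img'])
E
```

```text
21.45 93.18006997168676 [646.16287606 -43.94271492  12.8105025 ] [-1.26141467  0.75598125  6.2510607 ] 45.432055524207065
```

View pics/w17.png

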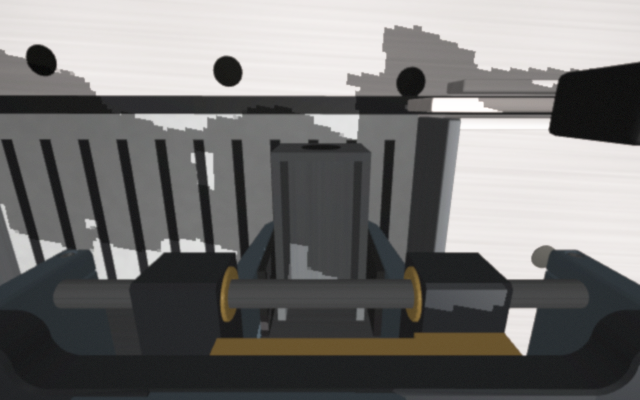

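Call:
play_rows(
  motion=[
    [0,0,0,0,0.62],
    [0,0,0,0,0.62],
    [0,0,0.03,0,0.62],
    [0,0,0.07,0,0.62],
    [-0.02,-0.01,0.11,0,0.75],
    [-0.055,-0.03,0.15,0,0.75],
    [-0.09,-0.05,0.185,0,0.75],
    [-0.115,-0.07,0.2,0,0.75],
  ],
)

```text
time_s: 22.17
ee_pos: [546.5, -102.6, 201.2]
ee_rot: [-5.8, 89.9, -2.5]
force: [0.5, -0.7, 0.8]
gripper_width: 68.2
```

Call:
play_rows(
  motion=[
    [0,0,0,0,0.75],
    [0,0,0,0,0.75],
    [0,0,0,0,0.75],
    [0,0,0,0,0.75],
    [0,0,0,0,0.75],
    [0,0,0,0,0.75],
    [0,0,0,0,0.75],
    [0,0,0,0,0.75],
  ],
)

```text
time_s: 22.83
ee_pos: [547.1, -102.4, 198.5]
ee_rot: [160.3, 89.9, 163.5]
force: [-1.0, 0.0, -0.4]
gripper_width: 68.3
```

```bash

python3 - <<'E'
from h import *
p,s=wrist();print(s['time_s'],yaw(s),s['ee_pos'],np.array(s['force']),s['gripper_width'])
cv2.imwrite('pics/w18.png',p['img'])
for l,z in dict(bay=0,gate_grip=64,bracket=0).items():
    print(l,[(np.round(d['point'],1).tolist(),np.round(onz(p,d['point'],z)[:2],1).tolist(),round(d['conf'],2)) for d in finder.spot_point(p,l)][:4])
E
```

```text
22.8333 93.19551233454365 [ 547.12154647 -102.39854687  198.49784467] [-0.99598036  0.04553499 -0.37754381] 68.30168686779132
bay [([302.9, 193.1], [570.4, -121.7], 0.63)]
gate_grip [([476.9, 208.5], [559.2, 59.4], 0.57)]
bracket [([188.1, 99.3], [468.6, -254.3], 0.9), ([362.6, 239.9], [628.0, -43.2], 0.76)]
```

View pics/w18.png

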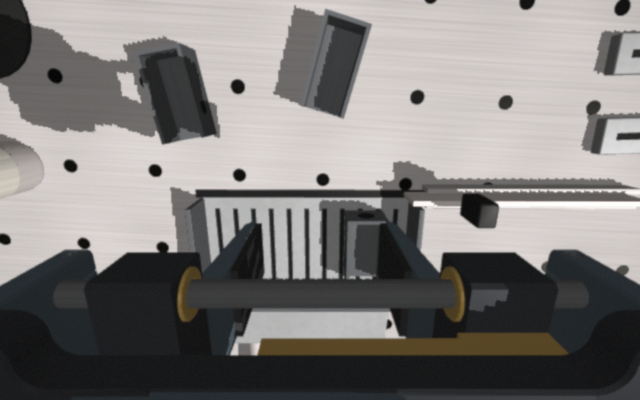

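```bash
cat >> h.py <<'E'
def fit(n,c):
    rl,rr,fr,fl=c
    L=((fr-rr)+(fl-rl))/2;print(n,'cen',np.round(sum(c)/4,1),'len',np.round([np.linalg.norm(fr-rr),np.linalg.norm(fl-rl)],1),'wid',np.round([np.linalg.norm(rr-rl),np.linalg.norm(fr-fl)],1),'yaw',np.degrees(np.arctan2(L[1],L[0])), 'yawR',np.degrees(np.arctan2(-(rr-rl)[0],(rr-rl)[1])))
E
python3 - <<'E'
from h import *
p,s=wrist()
g=lambda u,v:onz(p,(u,v),40)[:2]
fit('M',[g(327,10),g(371,24),g(345,118),g(306,105)])
E
```

```text
M cen [429.8 -92.2] len [88.5 87. ] wid [43.  41.5] yaw -11.098501998548583 yawR -12.535861315144581
```

Call:
play_rows(
  motion=[
    [-0.035,0.002,-0.01,-0.1,0.75],
    [-0.07,0.004,-0.03,-0.2,0.75],
    [-0.1,0.006,-0.05,-0.269,0.75],
    [-0.1046,0.0064,-0.08,-0.269,0.75],
    [-0.1046,0.0064,-0.11,-0.269,0.75],
    [-0.1046,0.0064,-0.13,-0.269,0.75],
    [-0.1046,0.0064,-0.14,-0.269,0.75],
    [-0.1046,0.0064,-0.14,-0.269,0.75],
  ],
)

```text
time_s: 23.75
ee_pos: [440.6, -95.9, 57.3]
ee_rot: [177.5, 89.7, 165.2]
force: [0.3, 1.0, 0.2]
gripper_width: 68.4
```

```bash

python3 - <<'E'
from h import *
p,s=wrist();print(s['time_s'],yaw(s),s['ee_pos'],np.array(s['force']),s['gripper_width'])
cv2.imwrite('pics/w19.png',p['img'])
E
```

```text
23.75 77.7434010456827 [440.56101887 -95.92760581  57.25941031] [0.27019842 0.98557376 0.16858586] 68.4178604848687
```

View pics/w19.png

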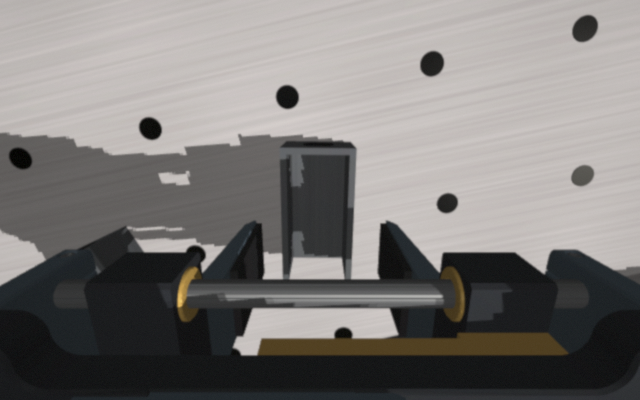

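Aligned: the bracket lies between the fingers (columns 281–355). I'll lower and grip.

Call:
play_rows(
  motion=[
    [0,0,-0.02,0,0.75],
    [0,0,-0.04,0,0.75],
    [0,0,-0.045,0,0.75],
    [0,0,-0.045,0,0.3],
    [0,0,-0.045,0,0.3],
    [0,0,-0.045,0,0.3],
    [0,0,-0.045,0,0.3],
    [0,0,-0.045,0,0.3],
  ],
  squeeze=25,
)

```text
time_s: 24.47
ee_pos: [443.5, -96.9, 15.4]
ee_rot: [-8.5, 89.8, -20.7]
force: [0.3, -2.5, 5.1]
gripper_width: 45.9
```

Call:
play_rows(
  motion=[
    [0,0,0,0,0.3],
    [0,0,0,0,0.3],
    [0,0,0,0,0.3],
    [0,0,0,0,0.3],
    [0,0,0,0,0.3],
    [0,0,0,0,0.3],
    [0,0,0,0,0.3],
    [0,0,0,0,0.3],
  ],
)

```text
time_s: 25.13
ee_pos: [443.5, -96.9, 15.4]
ee_rot: [-8.3, 89.8, -20.5]
force: [0.5, -2.2, 6.2]
gripper_width: 45.8
```

```bash

python3 - <<'E'
from h import *
p,s=wrist();print(s['time_s'],yaw(s),s['ee_pos'],np.array(s['force']),s['gripper_width'])
cv2.imwrite('pics/w20.png',p['img'])
E
```

```text
25.1333 77.77107266982115 [443.54046647 -96.87756322  15.36329959] [ 0.53412018 -2.20033547  6.22022276] 45.81351320119263
```

View pics/w20.png

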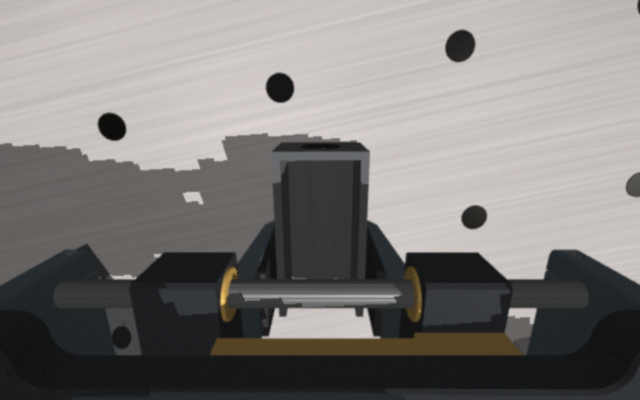

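Call:
play_rows(
  motion=[
    [0.01,-0.0025,0,0.03,0.3],
    [0.026,-0.007,0,0.07,0.3],
    [0.043,-0.011,0,0.12,0.3],
    [0.06,-0.0155,0,0.17,0.3],
    [0.077,-0.02,0,0.22,0.3],
    [0.094,-0.0245,0,0.27,0.3],
    [0.1068,-0.0278,0,0.27,0.3],
    [0.1068,-0.0278,0,0.27,0.3],
  ],
)

```text
time_s: 25.85
ee_pos: [550.4, -124.3, 14.8]
ee_rot: [44.5, 90.0, 47.7]
force: [1.8, -1.6, 3.5]
gripper_width: 46.0
```

```bash

python3 - <<'E'
from h import *
p,s=wrist();print(s['time_s'],yaw(s),s['ee_pos'],np.array(s['force']),s['gripper_width'])
cv2.imwrite('pics/w21.png',p['img'])
E
```

```text
25.85 93.21016214295321 [ 550.39698059 -124.27082197   14.77291673] [ 1.77606265 -1.57729067  3.45175422] 46.0327662160227
```

View pics/w21.png

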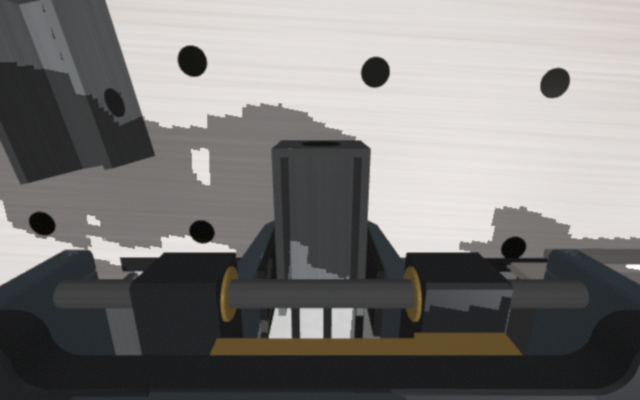

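Call:
play_rows(
  motion=[
    [0.01,0.0005,0,0,0.3],
    [0.026,0.0015,0,0,0.3],
    [0.044,0.0025,0,0,0.3],
    [0.062,0.0035,0,0,0.3],
    [0.08,0.0045,0,0,0.3],
    [0.093,0.005,0,0,0.3],
    [0.099,0.0055,0,0,0.3],
    [0.099,0.0055,0,0,0.3],
  ],
)

```text
time_s: 26.57
ee_pos: [647.6, -118.3, 14.5]
ee_rot: [167.8, 89.9, 171.1]
force: [-1.7, 0.4, 5.3]
gripper_width: 45.8
```

```bash

python3 - <<'E'
from h import *
p,s=wrist();print(s['time_s'],yaw(s),s['ee_pos'],np.array(s['force']),s['gripper_width'])
cv2.imwrite('pics/w22.png',p['img'])
E
```

```text
26.5667 93.24462912353074 [ 647.6473317  -118.26183059   14.54793742] [-1.65131232  0.42853912  5.33071014] 45.7603198370952
```

View pics/w22.png

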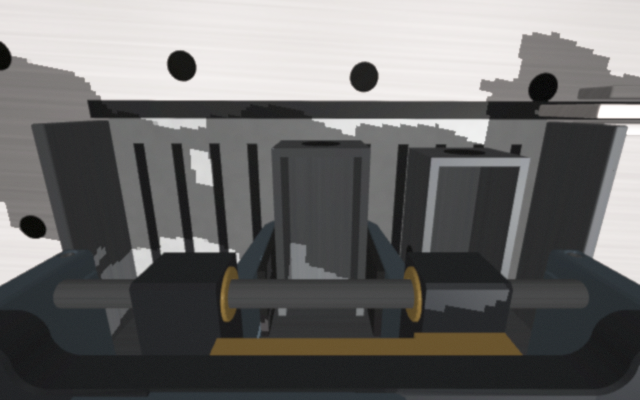

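Call:
play_rows(
  motion=[
    [0,0,0,0,0.62],
    [0,0,0,0,0.62],
    [0,0,0.03,0,0.62],
    [0,0,0.07,0,0.62],
    [-0.02,-0.02,0.1,0,0.75],
    [-0.05,-0.05,0.12,0,0.75],
    [-0.085,-0.085,0.14,0,0.75],
    [-0.12,-0.115,0.15,0,0.75],
  ],
)

```text
time_s: 27.28
ee_pos: [544.1, -220.2, 160.3]
ee_rot: [-23.9, 89.8, -20.6]
force: [0.3, -0.7, -0.1]
gripper_width: 68.5
```

Call:
play_rows(
  motion=[
    [0,0,0,0,0.75],
    [0,0,0,0,0.75],
    [0,0,0,0,0.75],
    [0,0,0,0,0.75],
    [0,0,0,0,0.75],
    [0,0,0,0,0.75],
    [0,0,0,0,0.75],
    [0,0,0,0,0.75],
  ],
)

```text
time_s: 27.95
ee_pos: [544.5, -218.8, 158.0]
ee_rot: [147.2, 90.0, 150.4]
force: [0.3, 0.9, 0.0]
gripper_width: 68.0
```

```bash

python3 - <<'E'
from h import *
p,s=wrist();print(s['time_s'],yaw(s),s['ee_pos'],np.array(s['force']),s['gripper_width'])
cv2.imwrite('pics/w23.png',p['img'])
for l,z in dict(bay=0,gate_grip=64,bracket=0).items():
    print(l,[(np.round(d['point'],1).tolist(),np.round(onz(p,d['point'],z)[:2],1).tolist(),round(d['conf'],2)) for d in finder.spot_point(p,l)][:4])
E
```

```text
27.95 93.27494488665086 [ 544.48001796 -218.80643968  158.04175376] [0.33801946 0.89363301 0.0465756 ] 68.01461847082504
bay [([411.7, 212.5], [572.1, -115.3], 0.68)]
gate_grip [([625.9, 234.8], [561.7, 61.6], 0.84)]
bracket [([287.3, 107.8], [468.8, -255.6], 0.85)]
```

View pics/w23.png

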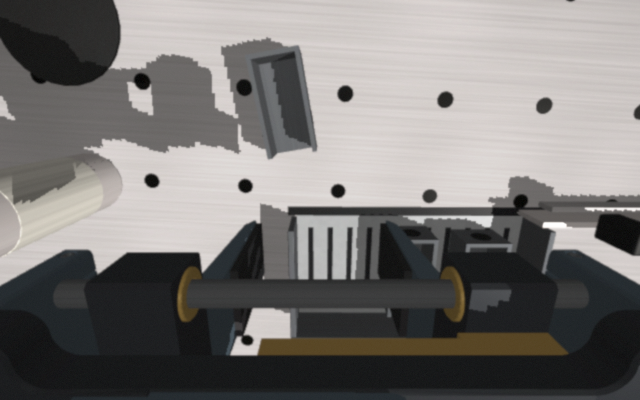

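```bash

python3 - <<'E'
from h import *
p,s=wrist()
g=lambda u,v:onz(p,(u,v),40)[:2]
fit('A',[g(250,55),g(299,46),g(316,151),g(269,159)])
E
```

```text
A cen [ 466.1 -255.1] len [88.9 89.1] wid [42.1 44.1] yaw 11.544036712590284 yawR 12.681267312413953
```

Call:
play_rows(
  motion=[
    [-0.03,-0.016,0,0.08,0.75],
    [-0.0656,-0.0342,-0.02,0.156,0.75],
    [-0.0656,-0.0342,-0.05,0.156,0.75],
    [-0.0656,-0.0342,-0.08,0.156,0.75],
    [-0.0656,-0.0342,-0.1,0.156,0.75],
    [-0.0656,-0.0342,-0.1,0.156,0.75],
    [-0.0656,-0.0342,-0.1,0.156,0.75],
    [-0.0656,-0.0342,-0.1,0.156,0.75],
  ],
)

```text
time_s: 28.87
ee_pos: [479.7, -254.1, 59.7]
ee_rot: [-40.2, 89.9, -28.1]
force: [0.9, 0.4, 0.2]
gripper_width: 68.2
```

```bash

python3 - <<'E'
from h import *
p,s=wrist();print(s['time_s'],yaw(s),s['ee_pos'],np.array(s['force']),s['gripper_width'])
cv2.imwrite('pics/w24.png',p['img'])
E
```

```text
28.8667 102.16634201905084 [ 479.68165966 -254.07721625   59.71708301] [0.92018709 0.43831539 0.15336084] 68.1969225278265
```

View pics/w24.png

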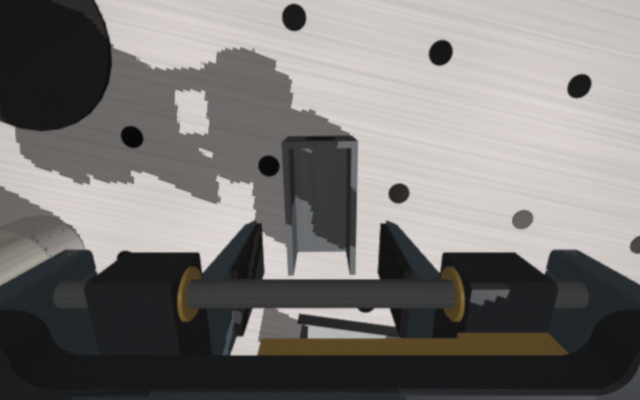

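Call:
play_rows(
  motion=[
    [0,0,-0.02,0,0.75],
    [0,0,-0.04,0,0.75],
    [0,0,-0.045,0,0.75],
    [0,0,-0.045,0,0.3],
    [0,0,-0.045,0,0.3],
    [0,0,-0.045,0,0.3],
    [0,0,-0.045,0,0.3],
    [0,0,-0.045,0,0.3],
  ],
  squeeze=25,
)

```text
time_s: 29.58
ee_pos: [479.6, -254.0, 14.8]
ee_rot: [-38.7, 89.8, -26.6]
force: [-0.0, 0.2, 4.4]
gripper_width: 46.3
```

Call:
play_rows(
  motion=[
    [0,0,0,0,0.3],
    [0,0,0,0,0.3],
    [0,0,0,0,0.3],
    [0,0,0,0,0.3],
    [0,0,0,0,0.3],
    [0,0,0,0,0.3],
    [0,0,0,0,0.3],
    [0,0,0,0,0.3],
  ],
)

```text
time_s: 30.25
ee_pos: [479.5, -254.0, 14.8]
ee_rot: [-38.6, 89.8, -26.4]
force: [-0.0, 0.1, 6.1]
gripper_width: 46.1
```

```bash

python3 - <<'E'
from h import *
p,s=wrist();print(s['time_s'],yaw(s),s['ee_pos'],np.array(s['force']),s['gripper_width'])
cv2.imwrite('pics/w25.png',p['img'])
E
```

```text
30.25 102.15099869745984 [ 479.53180746 -254.0313619    14.77963093] [-0.03040914  0.06784282  6.14806876] 46.068882678947595
```

View pics/w25.png

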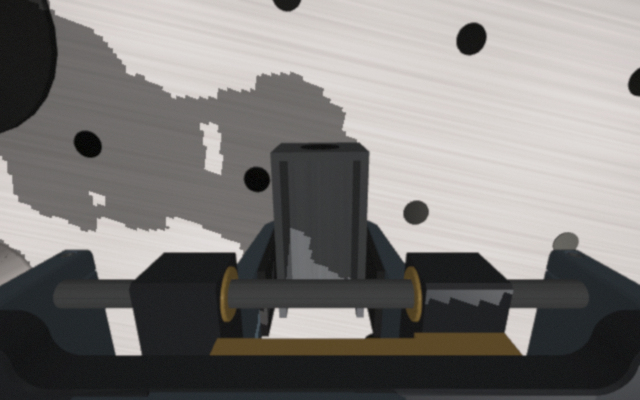

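Call:
play_rows(
  motion=[
    [0.007,0.007,0,-0.02,0.3],
    [0.016,0.018,0,-0.05,0.3],
    [0.026,0.029,0,-0.08,0.3],
    [0.036,0.04,0,-0.11,0.3],
    [0.046,0.05,0,-0.14,0.3],
    [0.0555,0.0575,0,-0.156,0.3],
    [0.0555,0.0575,0,-0.156,0.3],
    [0.0555,0.0575,0,-0.156,0.3],
  ],
)

```text
time_s: 30.97
ee_pos: [535.4, -195.3, 14.8]
ee_rot: [5.6, 89.8, 8.8]
force: [0.9, 3.6, 6.4]
gripper_width: 46.1
```

```bash

python3 - <<'E'
from h import *
p,s=wrist();print(s['time_s'],yaw(s),s['ee_pos'],np.array(s['force']),s['gripper_width'])
cv2.imwrite('pics/w26.png',p['img'])
E
```

```text
30.9667 93.20721876370288 [ 535.44356357 -195.29890055   14.83545089] [0.92598807 3.56143002 6.44057693] 46.09924856900108
```

View pics/w26.png

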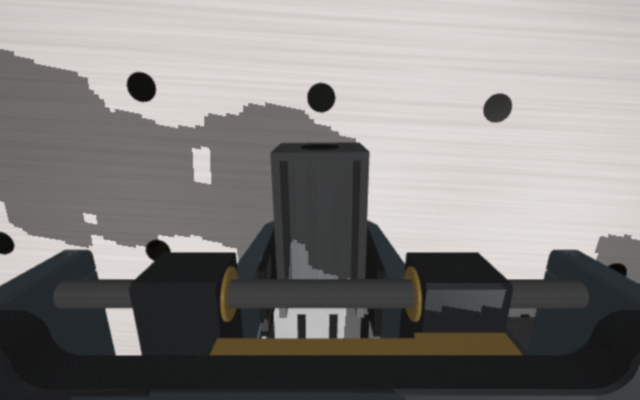

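Call:
play_rows(
  motion=[
    [0.012,0.0005,0,0,0.3],
    [0.032,0.0015,0,0,0.3],
    [0.052,0.0025,0,0,0.3],
    [0.072,0.0033,0,0,0.3],
    [0.092,0.0043,0,0,0.3],
    [0.11,0.005,0,0,0.3],
    [0.119,0.0055,0,0,0.3],
    [0.119,0.0055,0,0,0.3],
  ],
)

```text
time_s: 31.68
ee_pos: [654.4, -190.6, 14.7]
ee_rot: [-38.9, 90.0, -35.6]
force: [0.3, -0.2, 6.3]
gripper_width: 45.5
```

```bash

python3 - <<'E'
from h import *
p,s=wrist();print(s['time_s'],yaw(s),s['ee_pos'],np.array(s['force']),s['gripper_width'])
cv2.imwrite('pics/w27.png',p['img'])
E
```

```text
31.6833 93.27307440005347 [ 654.413097   -190.58364753   14.67339132] [ 0.32671697 -0.15655918  6.25010612] 45.54627281472885
```

View pics/w27.png

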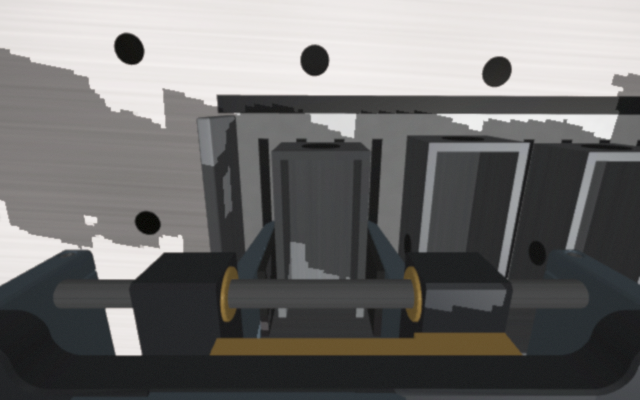

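Call:
play_rows(
  motion=[
    [0,0,0,0,0.6],
    [0,0,0,0,0.6],
    [0,0,0.03,0,0.6],
    [0,0,0.07,0,0.6],
    [0,0.03,0.11,0,1],
    [0,0.06,0.15,0,1],
    [0,0.09,0.18,0,1],
    [0,0.12,0.2,0,1],
  ],
)

```text
time_s: 32.4
ee_pos: [653.0, -79.4, 208.9]
ee_rot: [-20.0, 89.9, -16.9]
force: [0.2, 0.5, -0.8]
gripper_width: 78.5
```

Call:
play_rows(
  motion=[
    [0,0,0,0,1],
    [0,0,0,0,1],
    [0,0,0,0,1],
    [0,0,0,0,1],
    [0,0,0,0,1],
    [0,0,0,0,1],
    [0,0,0,0,1],
    [0,0,0,0,1],
  ],
)

```text
time_s: 33.07
ee_pos: [652.9, -80.0, 205.8]
ee_rot: [166.5, 89.9, 169.7]
force: [-0.7, 0.5, -0.1]
gripper_width: 91.4
```

```bash

python3 - <<'E'
from h import *
p,s=wrist();print(s['time_s'],yaw(s),s['ee_pos'],np.array(s['force']),s['gripper_width'])
cv2.imwrite('pics/w28.png',p['img'])
for l,z in dict(bay=0,gate_grip=64,bracket=0).items():
    print(l,[(np.round(d['point'],1).tolist(),np.round(onz(p,d['point'],z)[:2],1).tolist(),round(d['conf'],2)) for d in finder.spot_point(p,l)][:4])
E
```

```text
33.0667 93.17481048050992 [652.90978482 -80.01879883 205.83879562] [-0.74713298  0.49058991 -0.09156963] 91.36049910818085
bay [([290.5, 100.5], [569.3, -118.1], 0.81)]
gate_grip [([472.4, 100.6], [560.7, 60.3], 0.8)]
bracket [([287.2, 154.2], [630.9, -120.3], 0.86), ([230.7, 160.6], [642.4, -188.2], 0.68), ([351.4, 156.6], [629.6, -43.2], 0.59), ([468.8, 101.5], [559.1, 85.9], 0.37)]
```

View pics/w28.png

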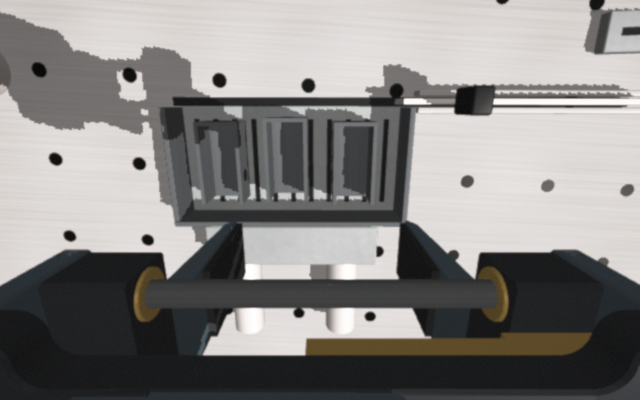

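Call:
play_rows(
  motion=[
    [-0.022,0.034,0,0,1],
    [-0.044,0.068,0,0,1],
    [-0.066,0.102,0,0,1],
    [-0.088,0.136,0,0,1],
    [-0.0912,0.1415,-0.03,0,1],
    [-0.0912,0.1415,-0.065,0,1],
    [-0.0912,0.1415,-0.095,0,1],
    [-0.0912,0.1415,-0.095,0,1],
  ],
)

```text
time_s: 33.93
ee_pos: [557.4, 62.1, 106.2]
ee_rot: [-178.5, 89.3, -175.2]
force: [-1.3, -0.5, -0.7]
gripper_width: 91.3
```

```bash

python3 - <<'E'
from h import *
p,s=wrist();print(s['time_s'],yaw(s),s['ee_pos'],np.array(s['force']),s['gripper_width'])
cv2.imwrite('pics/w29.png',p['img'])
E
```

```text
33.9333 93.27356494038584 [557.43739221  62.14731374 106.24197854] [-1.33803684 -0.5021103  -0.74040665] 91.32588388155692
```

View pics/w29.png

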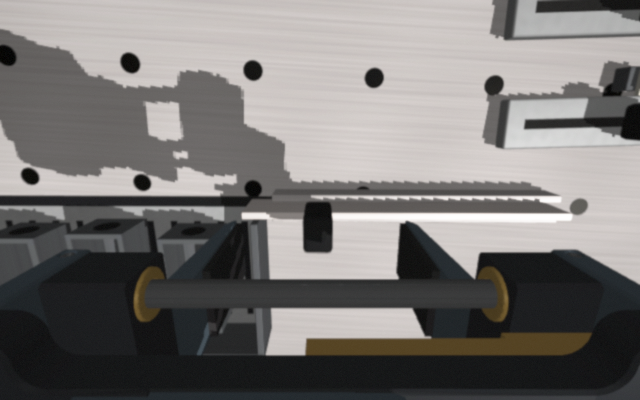

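Gate grip at (318, 225), centred between the fingers. I'll lower and grip.

Call:
play_rows(
  motion=[
    [0,0,-0.03,0,1],
    [0,0,-0.055,0,1],
    [0,0,-0.057,0,0],
    [0,0,-0.057,0,0],
    [0,0,-0.057,0,0],
    [0,0,-0.057,0,0],
    [0,0,-0.057,0,0],
    [0,0,-0.057,0,0],
  ],
  squeeze=30,
)

```text
time_s: 34.65
ee_pos: [562.7, 62.1, 55.9]
ee_rot: [4.0, 89.9, 7.3]
force: [-0.2, -0.5, 0.1]
gripper_width: 53.9
```

Call:
play_rows(
  motion=[
    [0,0,0,0,0],
    [0,0,0,0,0],
    [0,0,0,0,0],
    [0,0,0,0,0],
    [0,0,0,0,0],
    [0,0,0,0,0],
    [0,0,0,0,0],
    [0,0,0,0,0],
  ],
)

```text
time_s: 35.32
ee_pos: [561.9, 61.2, 54.4]
ee_rot: [-99.5, 89.9, -96.3]
force: [0.9, -5.7, 0.4]
gripper_width: 19.9
```

```bash

python3 - <<'E'
from h import *
p,s=wrist();print(s['time_s'],yaw(s),s['ee_pos'],np.array(s['force']),s['gripper_width'])
cv2.imwrite('pics/w30.png',p['img'])
E
```

```text
35.3167 93.22251306323548 [561.86784394  61.19126266  54.43506937] [ 0.93149181 -5.69941535  0.38439029] 19.90815398483649
```

View pics/w30.png

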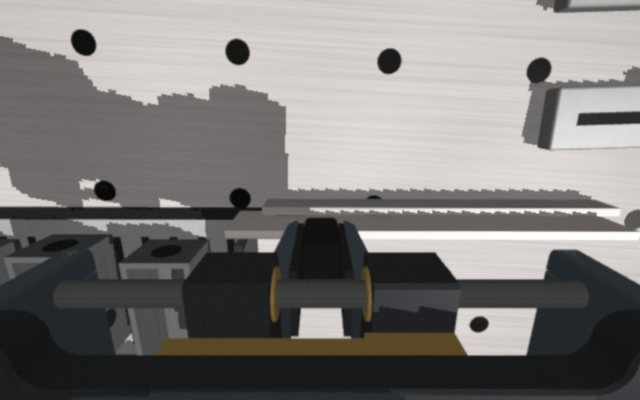

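Call:
play_rows(
  motion=[
    [0.001,-0.02,0,0,0],
    [0.0025,-0.045,0,0,0],
    [0.0038,-0.07,0,0,0],
    [0.0052,-0.095,0,0,0],
    [0.0066,-0.12,0,0,0],
    [0.008,-0.145,0,0,0],
    [0.0093,-0.17,0,0,0],
    [0.0107,-0.195,0,0,0],
  ],
)

```text
time_s: 36.03
ee_pos: [572.3, -132.5, 54.4]
ee_rot: [99.7, 89.8, 102.9]
force: [0.3, 3.7, 0.2]
gripper_width: 19.8
```

Call:
play_rows(
  motion=[
    [0.001,-0.018,0,0,0],
    [0.002,-0.034,0,0,0],
    [0.0025,-0.045,0,0,0],
    [0.0028,-0.052,0,0,0],
    [0.003,-0.055,0,0,0],
    [0.003,-0.056,0,0,0],
    [0.003,-0.057,0,0,0],
    [0.003,-0.057,0,0,0],
  ],
)

```text
time_s: 36.7
ee_pos: [575.3, -188.5, 54.4]
ee_rot: [110.7, 89.9, 113.9]
force: [-2.7, 4.3, 3.1]
gripper_width: 20.0
```

```bash

python3 - <<'E'
from h import *
p,s=wrist();print(s['time_s'],yaw(s),s['ee_pos'],np.array(s['force']),s['gripper_width'])
cv2.imwrite('pics/w31.png',p['img'])
E
```

```text
36.7 93.22739538366743 [ 575.29823534 -188.4879078    54.37930548] [-2.68576364  4.34424754  3.05718566] 20.02757603240703
```

View pics/w31.png

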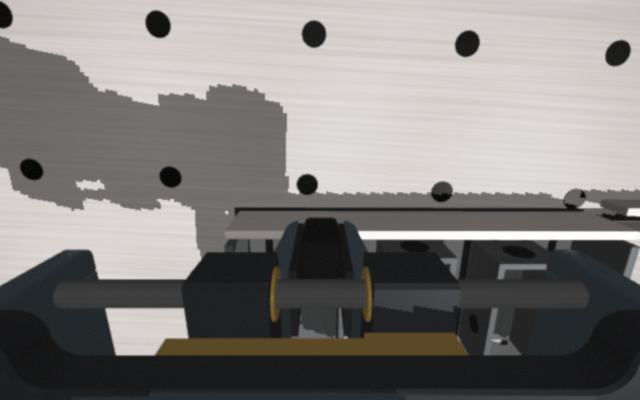

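Call:
play_rows(
  motion=[
    [0,-0.002,0,0,0],
    [0.0002,-0.004,0,0,0],
    [0.0002,-0.006,0,0,0],
    [0.0002,-0.006,0,0,0],
    [0.0002,-0.006,0,0,0],
    [0.0002,-0.006,0,0,0],
    [0.0002,-0.006,0,0,0],
    [0.0002,-0.006,0,0,0],
  ],
)

```text
time_s: 37.42
ee_pos: [575.2, -188.6, 54.2]
ee_rot: [98.8, 89.3, 101.9]
force: [-0.7, 21.4, 4.5]
gripper_width: 19.5
```

```bash

python3 - <<'E'
from h import *
s=sensors.state();print(s['time_s'],yaw(s),s['ee_pos'],np.array(s['force']),s['gripper_width'])
E
```

```text
37.4167 93.1305027415741 [ 575.21058313 -188.56179053   54.23505075] [-0.73870145 21.38976058  4.54030736] 19.54068874222418
```

Call:
play_rows(
  motion=[
    [0,0.003,0,0,0],
    [0,0.005,0,0,0],
    [0,0.005,0,0,1],
    [0,0.005,0,0,1],
    [0,0.005,0,0,1],
    [0,0.005,0,0,1],
    [0,0.005,0.03,0,1],
    [0,0.005,0.06,0,1],
  ],
)

```text
time_s: 38.08
ee_pos: [574.5, -191.0, 113.2]
ee_rot: [159.8, 89.7, 163.0]
force: [0.9, -0.6, 0.1]
gripper_width: 57.1
```

Call:
play_rows(
  motion=[
    [0,0.03,0.04,0,1],
    [0,0.05,0.08,0,1],
    [0,0.08,0.1,0,1],
    [0,0.1,0.11,0,1],
    [0,0.11,0.11,0,1],
    [0,0.11,0.11,0,1],
    [0,0.11,0.11,0,1],
    [0,0.11,0.11,0,1],
  ],
)

```text
time_s: 38.75
ee_pos: [575.0, -82.1, 222.5]
ee_rot: [-178.5, 89.8, -175.3]
force: [0.6, -0.5, 0.2]
gripper_width: 91.0
```

```bash

python3 - <<'E'
from h import *
p,s=wrist();print(s['time_s'],yaw(s),s['ee_pos'],np.array(s['force']),s['gripper_width'])
cv2.imwrite('pics/w32.png',p['img'])
for l,z in dict(bay=0,gate_grip=64,bracket=0).items():
    print(l,[(np.round(d['point'],1).tolist(),np.round(onz(p,d['point'],z)[:2],1).tolist(),round(d['conf'],2)) for d in finder.spot_point(p,l)][:4])
E
```

```text
38.75 93.17650856541121 [575.00958611 -82.13237663 222.46413539] [ 0.60602344 -0.47255307  0.22113105] 91.0436838856486
bay [([292.9, 165.9], [569.4, -116.6], 0.55)]
gate_grip [([218.5, 175.8], [572.6, -190.7], 0.97)]
bracket [([236.2, 215.5], [639.9, -189.6], 0.76), ([287.7, 216.3], [637.3, -121.4], 0.76), ([344.7, 217.2], [634.4, -45.8], 0.55), ([290.8, 164.4], [567.6, -119.3], 0.25)]
```

View pics/w32.png

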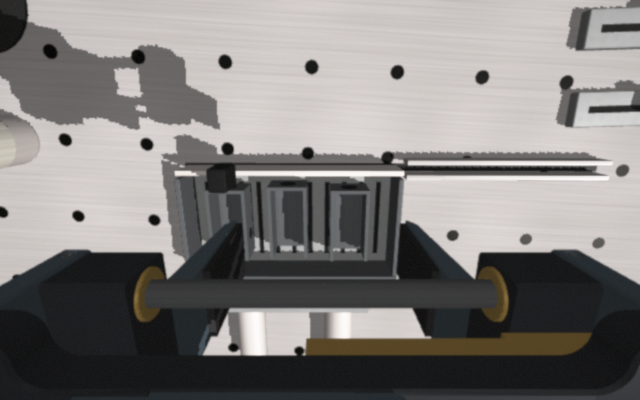

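Call:
play_rows(
  motion=[
    [-0.01,0.04,0,0,1],
    [-0.02,0.08,0,0,1],
    [-0.03,0.12,0,0,1],
    [-0.04,0.16,0,0,1],
    [-0.05,0.2,0,0,1],
    [-0.06,0.24,0,0,1],
    [-0.07,0.28,0,0,1],
    [-0.08,0.32,0,0,1],
  ],
)

```text
time_s: 39.62
ee_pos: [495.3, 240.2, 224.2]
ee_rot: [-113.3, 90.0, -110.1]
force: [1.3, 0.2, 0.5]
gripper_width: 90.9
```

Call:
play_rows(
  motion=[
    [0,0.03,0,0.02,1],
    [0,0.055,0,0.02,1],
    [0,0.055,0,0.02,1],
    [0,0.055,0,0.02,1],
    [0,0.055,0,0.02,1],
    [0,0.055,0,0.02,1],
    [0,0.055,0,0.02,1],
    [0,0.055,0,0.02,1],
  ],
)

```text
time_s: 40.28
ee_pos: [496.0, 293.0, 224.6]
ee_rot: [-2.9, 90.0, 1.4]
force: [0.4, 0.3, 0.3]
gripper_width: 91.3
```

```bash

python3 - <<'E'
from h import *
p,s=wrist();print(s['time_s'],yaw(s),s['ee_pos'],np.array(s['force']),s['gripper_width'])
cv2.imwrite('pics/w33.png',p['img'])
cv2.imwrite('pics/c33.png',cv2.resize(p['img'][60:210,230:400],None,fx=4.6,fy=4,interpolation=3))
E
```

```text
40.2833 94.27200258386466 [496.04084732 292.95154159 224.58777742] [0.4076359  0.2802522  0.29896218] 91.31958056092154
```

View pics/c33.png

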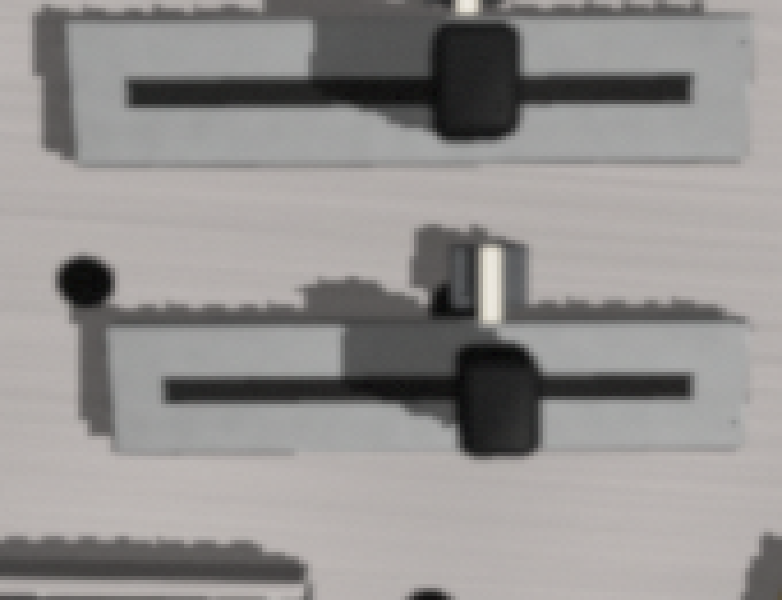

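```bash

python3 - <<'E'
from h import *
p,s=wrist();print('cam',ray(p,(0,0))[0])
y=np.array([-.0836,.9965])
f=lambda u,v,z: onz(p,(230+u/4.6,60+v/4),z)[:2]@y
print('r1',f(468,10,19),'g1 L@54,R@54',f(433,82,54.5),f(520,82,54.5),'L@16',f(433,82,16))
print('r2',f(490,250,19),f(489,318,19),'g2',f(460,405,54.5),f(540,405,54.5))
for l in('damper1_top','damper2_top'):print(l,[(onz(p,d['point'],54.5)[:2]@y,d['conf']) for d in finder.spot_point(p,l)])
E
```

```text
cam [417.06098084 287.93721737 395.23751174]
r1 265.09057177835484 g1 L@54,R@54 256.13322699598297 275.37733447061635 L@16 256.59310704458926
r2 270.71500884704125 270.5584735242814 g2 262.040965399761 281.0441579296678
damper1_top [(np.float64(264.95435189946863), 0.75), (np.float64(579.0790290144494), 0.73), (np.float64(252.59077387168776), 0.18)]
damper2_top [(np.float64(271.44986267996774), 0.67)]
```

```bash

python3 - <<'E'
from h import *
p=grab_frame('top');cv2.imwrite('pics/t34.png',p['img'])
for l in('spray_can','flap_disc','clamp','bracket','gate_grip'):print(l,[(np.round(onz(p,d['point'],64 if l=='gate_grip' else 0)[:2]),d['conf']) for d in finder.spot_point(p,l)][:3])
E
```

```text
spray_can [(array([ 557., -454.]), 0.76)]
flap_disc [(array([ 416., -474.]), 0.61), (array([634., -45.]), 0.6)]
clamp [(array([535., 466.]), 0.83)]
bracket [(array([636., -48.]), 0.74), (array([ 644., -178.]), 0.59)]
gate_grip [(array([ 573., -190.]), 0.76)]
```

View pics/t34.png

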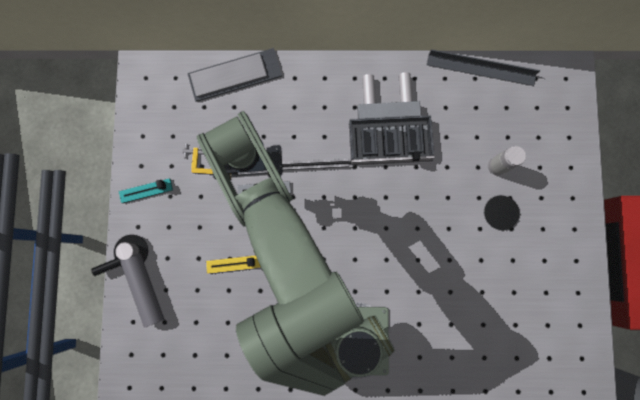

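All three brackets are in the bay, the gate is shut, and the bystanders have not visibly moved. The arm is clear, so I'm handing the job in.

```bash
python3 -c "
from workcell import job_done
print(job_done())"
```

```text
the job is handed in; nothing more can be done
None
```

I handed the job in at about 41 s with every part done. It gave no verdict, so the results below rest on my own checks.

- **Order of work:** I set both grey extraction sliders first, leaving the yellow and turquoise look-alikes alone. Then I opened the gate to its end stop, slid the three brackets along the table into the bay, and shut the gate to its end stop.
- **Brackets:** all three stand 60–70 mm behind the gate's plane, at about -75, -5 and +70 mm from the bay's middle line. I gripped each one by its sides and dragged it at constant height, so none was lifted.
- **Gate:** it travelled 250 mm when closing, the stop was felt at about 21 N, and the picture afterwards shows it shut. I found it had started about 15 mm open. When opening, the force reached about 53 N at the stop, below the 120 N wrist limit.
- **Sliders:** in the last pictures both grips measured within 1 mm of level with their pointers.
- **Bystanders and arm:** the can, disc and clamp showed no visible movement. The arm ended raised and touching nothing.
- **Disagreement:** in the last top picture the finder's readings for the bystanders were up to about 13 mm off its first ones. I put this down to its inaccuracy, since the arm never came near them. In the same picture it reported only two of the three brackets, but all three show clearly there and in the wrist picture.

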